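Find the tea strainer and lay it over the brewing jug

ROBOT

A 6-joint arm with a two-finger parallel gripper is mounted at the origin on the work surface. World frame = base frame: x ahead of the robot, y to its left, z up, the work surface at z = 0. Lengths are in m, angles in degrees, forces in N, time in s.
With the tool pointing down it reaches from about 0.35 to 0.875 m from the base axis. Payload 4.2 kg.
Tool frame: the origin (TCP) lies at the very end of the fingers, on their centre line; the grasp point (between the pads) lies 19 mm behind it; z points along the fingers, y is the line along which they close (so a half turn about z gives the same grasp; the last joint's range is limited). The gripper opens to 87 mm and grips with 3 to 60 N. Pads are 19 mm wide; open, the fingers measure 117 mm over their backs; the gripper's body (75 mm by 190 mm) begins 51 mm behind the grasp point.
Start: joints at [82.598, 22.042, 0.453, 0, -68.411, -14.817], TCP at [0.236, 0.579, 0.223] pointing down, gripper open.
Joint ranges: [-179.83, 179.83], [-69.29, 118.12], [-61.27, 80.66], [-181.25, 117.63], [-171.15, -9.14], [-177.46, 177.46]. Speed limits (degrees/s): [159.86, 159.86, 180, 180, 180, 180].

INTERFACE

Orientations are given as a 3x3 rotation matrix whose columns are the frame's x, y, z axes.
In Python, from station import monitor, cams, ticket gives the robot as it stands.
- The arm moves only by the tool drive_tool, never from a script. Its argument "moves" is a list of rows, each an object with "delta_pos": the shift along the tool's x, y, z in mm, a list of three; "turn": the turn about the tool's z in rad; "claw": the opening, from 0 (shut) to 1 (fully open). A call has 1 to 12 rows; each row shifts and turns the commanded pose from where the row before left it, along the tool's axes as they then stand; what a row does not reach is not made up. A row lasts 1/8 s, in which the tool goes at most 62.5 mm and 10.7 degrees, less where a joint would pass 70% of its speed; a pose out of reach is approached as far as the arm can. A call is refused whole if a number of a shift passes 62.5 or a number of a turn 0.188, either way. A call with a gripper value outside its range is refused whole. The fingers move at their own pace and stop on an object; the grip force is fixed at half the most. Time passes only in rows, so rows that do not move let the fingers close. It gives the time, the measured TCP pose, the force, the opening and the grip force at its end, in the units of the state.
- monitor.sense(): the state, without advancing time (a new reading comes with each control period).
- cams.capture(name): name is "side" or "top"; returns a dict with "color" (400x640x3 uint8, red, green, blue), "range_z" (400x640 float32, m along the optical axis (not along the pixel's ray), 0 where there is no reading), "vertical_fov" (degrees; the focal length in pixels is half the picture's height over the tangent of half this angle, whatever the lens; pixels are square), "cx", "cy" (the principal point, pixels), "extrinsics" (4x4, takes a point from camera to world coordinates). Camera axes: x right, y down, z forward; pixel columns grow to the right and rows downward; lengths in m; the calibration is good to about 2 mm. A picture is of the moment at which its call begins.
- ticket.finish_job(): hands the job in; it is judged then, once.
The state is a dict: "time_s": time; "joints": joint angles; "joint_velocities": joint speeds; "effort": joint torques, N m; "tcp_pos": TCP position; "ee_rot": TCP orientation; "wrist_force": force on the tool from outside, world axes, zero at the start; "moment": the same for the moment, N m; "gripper_width": opening from 0.0 (shut) to 1.0 (fully open); "gripper_force": force on a finger pad.
Only numpy, scipy, OpenCV 4.12 (cv2) and the standard library are available. Lean on these libraries where they do the work, as an engineer would, in place of code of your own. Each camera call takes 0.05 s, during which the arm holds its last target. There are 200 camera calls.

TASK

The tea strainer was put away in one of the three shut bamboo boxes: open one after another and look inside until you find it; opened boxes may stay open. Take the strainer out and lay it level across the mouth of the white jug, bowl hanging inside, lowering it on rather than dropping it. Leave the other tools in their boxes, and do not shift the jug or knock the jars and shaker.

Things in the scene. Friction and masses are not known exactly. Their poses are not given: they have to be found in the camera images.
- box_a: one of three identical bamboo boxes, 130 mm front to back (x), 196 mm long (y), 66 mm high, walls and floor 6 mm thick, fixed to the counter; origin at the centre of its underside, z up; lid hinged along the far (+x) top edge, 65 mm behind the origin and 66 mm up. Contents lie lengthwise along y
- lid_a (a joint): lid angle of box_a in rad: 0 shut, grows as the near edge lifts, stop at 1.8 (leaning back past upright). The hinge is stiff enough that the lid stays at whatever angle it is left; about 2 to 3 N at the handle moves it
- lid_a_handle (a point): middle of the lid handle of box_a: a round steel bar 11 mm thick and 98 mm long, parallel to the box's y, its axis 35 mm off the 8 mm thick lid on two end posts, 30 mm in from the lid's front edge; it moves with the lid. With the lid shut it is 35 mm in front of the box's centre and 109.5 mm above the counter
- lid_a_hinge (a point): middle of the hinge line of box_a, on the far top edge of the box: the hinge axis runs along the box's y. Its own axes turn with the lid: with the lid shut the handle is 100 mm toward its -x and 43 mm toward its +z
- box_b: one of three identical bamboo boxes, 130 mm front to back (x), 196 mm long (y), 66 mm high, walls and floor 6 mm thick, fixed to the counter; origin at the centre of its underside, z up; lid hinged along the far (+x) top edge, 65 mm behind the origin and 66 mm up. Contents lie lengthwise along y
- lid_b (a joint): lid angle of box_b in rad: 0 shut, grows as the near edge lifts, stop at 1.8 (leaning back past upright). The hinge is stiff enough that the lid stays at whatever angle it is left; about 2 to 3 N at the handle moves it
- lid_b_handle (a point): middle of the lid handle of box_b: a round steel bar 11 mm thick and 98 mm long, parallel to the box's y, its axis 35 mm off the 8 mm thick lid on two end posts, 30 mm in from the lid's front edge; it moves with the lid. With the lid shut it is 35 mm in front of the box's centre and 109.5 mm above the counter
- lid_b_hinge (a point): middle of the hinge line of box_b, on the far top edge of the box: the hinge axis runs along the box's y. Its own axes turn with the lid: with the lid shut the handle is 100 mm toward its -x and 43 mm toward its +z
- box_c: one of three identical bamboo boxes, 130 mm front to back (x), 196 mm long (y), 66 mm high, walls and floor 6 mm thick, fixed to the counter; origin at the centre of its underside, z up; lid hinged along the far (+x) top edge, 65 mm behind the origin and 66 mm up. Contents lie lengthwise along y
- lid_c (a joint): lid angle of box_c in rad: 0 shut, grows as the near edge lifts, stop at 1.8 (leaning back past upright). The hinge is stiff enough that the lid stays at whatever angle it is left; about 2 to 3 N at the handle moves it
- lid_c_handle (a point): middle of the lid handle of box_c: a round steel bar 11 mm thick and 98 mm long, parallel to the box's y, its axis 35 mm off the 8 mm thick lid on two end posts, 30 mm in from the lid's front edge; it moves with the lid. With the lid shut it is 35 mm in front of the box's centre and 109.5 mm above the counter
- lid_c_hinge (a point): middle of the hinge line of box_c, on the far top edge of the box: the hinge axis runs along the box's y. Its own axes turn with the lid: with the lid shut the handle is 100 mm toward its -x and 43 mm toward its +z
- strainer: loose, about 70 g, steel tea strainer, 170 mm long, lying level, bowl down, lengthwise in one box. Origin at the centre of the bowl's flat underside (48 mm wide), z up. Bowl 75 mm over its rim, 32 mm high. Ear 18 mm wide reaches to x = +58 mm; neck 10 mm wide runs to x = -60, then the black handle. Undersides of ear and neck, at z = 28 mm, rest on a jug's rim. Centre of mass near the bowl's axis
- strainer_rim (a point): on the bowl's axis at the height of the underside of ear and neck, 28 mm above the strainer's origin
- strainer_grip (a point): in the strainer's black handle, a bar 52 mm long (along x, from -60 to -112 mm), 16 mm wide (y) and 12 mm thick (z from 28 to 40 mm); this point is 84 mm toward -x from the bowl's axis and 34 mm above the underside
- scoop: steel tea-leaf scoop with a black handle, 157 mm long, lying in one of the boxes; origin at its underside near the back of the pan. Not wanted
- muddler: dark wooden muddler, a round stick 170 mm long and up to 34 mm thick, lying in one of the boxes; origin below the middle of its length. Not wanted
- jug: white plastic jug, loose, empty, about 280 g, 130 mm high, 96 mm across at the rim, wall 3 mm, mouth 90 mm clear; origin at the centre of its underside, z up. Its loop handle stands out 89 mm from the axis on its +y side and reaches up to 108 mm; pouring lip on -y
- jug_mouth (a point): centre of the jug's mouth in the plane of the rim, 130 mm above its underside
- tea_jar: dark jar of tea with a cork lid, 84 mm across, 132 mm high, origin under its centre; bystander
- shaker: steel shaker, 84 mm across, 158 mm high, origin under its centre; bystander
- syrup_jar: amber glass jar with a black cap, 72 mm across, 110 mm high, origin under its centre; bystander
Mind the look-alikes: they are no part of the job. There is more than one size of the jug; the one meant has the size given above.

How it is judged:
By the outcome, as a careful person would: the job done as asked, in the order asked, and still so for the second after the job is handed in, with the robot touching nothing.
It also fails if it takes over 72 s, if anything falls off the work surface, if the arm or the gripper's body presses on something with over 40 N, if the wrist force passes 120 N, or if a joint passes its speed limit or range.

## Working session

There is one attempt and no reset: what is moved stays moved. The work goes in short steps, Python scripts to look and compute and a tool call to move; the robot and the scene stay as the last step left them, time stands still between calls to the robot, and variables do not carry over. Pictures are saved under pics/ and viewed, at most 13 in all, crops included, and the job is handed in when it is done.

Besides the shell and the picture viewer there is one more tool, called after "Call:" as name(argument=value, ...) on one line, values as JSON. drive_tool: Moves the arm, as the interface text tells. Its arguments: {"type":"object","properties":{"moves":{"type":"array","items":{"type":"object","properties":{"delta_pos":{"type":"array","items":{"type":"number"}},"turn":{"type":"number"},"claw":{"type":"number"}}}}},"required":["moves"]}

```bash
ls; mkdir -p pics; cat > h.py <<'E'
import numpy as np, cv2
from station import monitor, cams, ticket
def cap(n, f=None):
    c=cams.capture(n)
    if f: cv2.imwrite('pics/'+f, c['color'][:,:,::-1])
    return c
def cloud(c):
    """world xyz for every pixel (nan where no reading)"""
    h,w=c['range_z'].shape; f=h/2/np.tan(np.radians(c['vertical_fov'])/2)
    v,u=np.mgrid[:h,:w]; z=np.where(c['range_z']>0,c['range_z'],np.nan)
    p=np.stack([(u-c['cx'])/f*z,(v-c['cy'])/f*z,z],-1)
    E=c['extrinsics']; return p@E[:3,:3].T+E[:3,3]
E
python3 - <<'E'
from h import *
for n in('top','side'):
    c=cap(n,n+'0.png'); P=cloud(c); np.save(n+'0.npy',P)
    print(n,c['vertical_fov'],c['cx'],c['cy'],np.round(c['extrinsics'],3).tolist())
s=monitor.sense(); print(s['time_s'],s['tcp_pos'],np.round(s['ee_rot'],3).tolist(),s['gripper_width'])
E
```

```text
pics
top 55.835728669045785 321.589548760249 195.1323293768332 [[-0.008, -0.996, 0.09, 0.515], [-1.0, 0.009, 0.013, 0.046], [-0.013, -0.089, -0.996, 1.027], [0.0, 0.0, 0.0, 1.0]]
side 50.57482011081128 323.0086102890282 197.4482620875116 [[0.699, -0.469, 0.54, -0.025], [-0.715, -0.476, 0.512, -0.538], [0.017, -0.744, -0.668, 0.877], [0.0, 0.0, 0.0, 1.0]]
0.1 [0.23609226 0.57813241 0.22157719] [[0.926, -0.378, -0.001], [-0.378, -0.926, -0.002], [0.0, 0.002, -1.0]] 0.9974596054577622
```

View pics/top0.png

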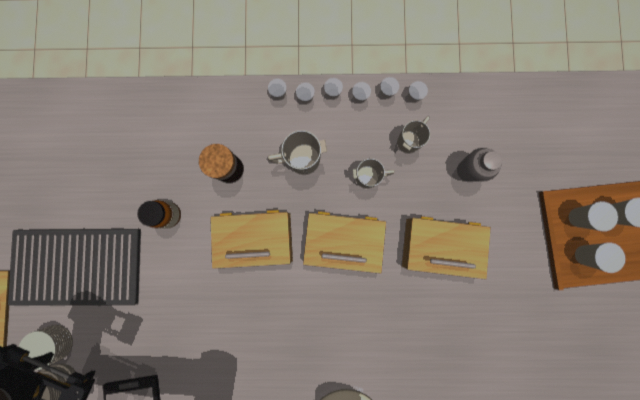

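View pics/side0.png

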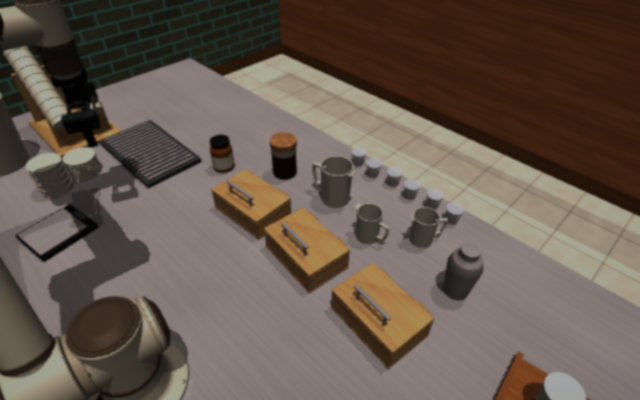

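The top view shows three boxes at (250,240), (345,243), (449,248) with steel handle bars. Jug candidates are at (301,152), (370,173) and (414,136). I'll measure their sizes, plus the lids and handles.

```bash
cat > m.py <<'E'
from h import *
P=np.load('top0.npy'); im=cv2.imread('pics/top0.png'); Q=np.load('side0.npy')
hsv=cv2.cvtColor(im,cv2.COLOR_BGR2HSV)
def prt(*a): print(*[np.round(x,4).tolist() if isinstance(x,np.ndarray) else x for x in a])
for nm,(u,v) in dict(big=(301,152),mid=(370,173),right=(414,136)).items():
    q=P[v-32:v+33,u-32:u+33].reshape(-1,3); q=q[np.isfinite(q).all(1)]; q=q[q[:,2]>.04]
    zt=np.percentile(q[:,2],98); r=q[q[:,2]>zt-.008][:,:2].astype(np.float32)
    (c,R)=cv2.minEnclosingCircle(r)
    hd=q[(q[:,2]<zt-.015)&(np.hypot(*(q[:,:2]-c).T)>R+.012)&(np.hypot(*(q[:,:2]-c).T)<R+.05)]
    prt(nm,'rim z',zt,'c',np.array(c),'R',R,'handle dir',(hd[:,:2].mean(0)-c) if len(hd) else None, hd[:,2].max() if len(hd) else 0)
for nm,(u,v) in dict(L=(250,240),M=(345,243),R=(449,248)).items():
    s=np.s_[v-45:v+45,u-55:u+55]; m=(P[s][...,2]>.066)&(P[s][...,2]<.082)
    q=P[s][m]; r=cv2.minAreaRect(q[:,:2].astype(np.float32)); prt(nm,'lid z',np.median(q[:,2]),np.array(r[0]),np.array(r[1]),r[2])
    hm=(P[s][...,2]>.095)&(P[s][...,2]<.13); q=P[s][hm]; d=q-q.mean(0); ax=np.linalg.svd(d[:,:2])[2][0]
    t=d[:,:2]@ax; prt('  bar top n',len(q),q.mean(0),'z',np.median(q[:,2]),'ax',ax*np.sign(ax[1]),'len',np.ptp(t))
    c=q.mean(0); S=Q.reshape(-1,3); w=np.isfinite(S).all(1)&(np.hypot(S[:,0]-c[0],S[:,1]-c[1])<.06)&(S[:,2]>.1); S=S[w]
    prt('  side', len(S),S.mean(0),np.percentile(S[:,2],[50,95]))
for nm,(u,v) in dict(tea=(217,160),syr=(155,213),shk=(485,163)).items():
    q=P[v-25:v+26,u-25:u+26].reshape(-1,3); q=q[q[:,2]>.09]; prt(nm,q.mean(0),q[:,2].max())
E
python3 m.py; python3 -c "
import cv2
a=cv2.imread('pics/top0.png')[100:215,225:445];cv2.imwrite('pics/crop.png',cv2.resize(a,None,fx=3.5,fy=3.5,interpolation=2))"
```

```text
big rim z 0.13357665035927055 c [0.7087, 0.1002] R 0.054632216691970825 handle dir [-0.0153, 0.0775] 0.11087697024120413
mid rim z 0.09825942541194904 c [0.6821, -0.0823] R 0.07449329644441605 handle dir [0.059, -0.0656] 0.0681700280220624
right rim z 0.09855364135203325 c [0.7193, -0.1503] R 0.0767933651804924 handle dir [0.0744, -0.0609] 0.08133825433474162
L lid z 0.07604430115219551 [0.4935, 0.2216] [0.1385, 0.2335] 2.2989284992218018
  bar top n 207 [0.4547, 0.2375, 0.1153] z 0.11540674960610486 ax [-0.0497, 0.9988] len 0.10644212141769632
  side 129 [0.4535, 0.231, 0.1117] [0.1123, 0.1154]
M lid z 0.07589593747824985 [0.484, 0.0018] [0.196, 0.137] 83.398193359375
  bar top n 208 [0.4461, 0.0063, 0.1151] z 0.11531860302265595 ax [0.1162, 0.9932] len 0.10836754835325024
  side 169 [0.4443, -0.001, 0.1122] [0.1127, 0.1161]
R lid z 0.0757769564565966 [0.469, -0.2573] [0.1968, 0.1369] 82.7655029296875
  bar top n 211 [0.4311, -0.2518, 0.1151] z 0.11509506800496605 ax [0.1271, 0.9919] len 0.1064046310571968
  side 256 [0.4293, -0.2596, 0.1123] [0.1128, 0.1161]
tea [0.6789, 0.3085, 0.1311] 0.1388388773193544
syr [0.5561, 0.4743, 0.1104] 0.11594940640590046
shk [0.666, -0.3268, 0.1325] 0.16233922609980989
```

View pics/crop.png

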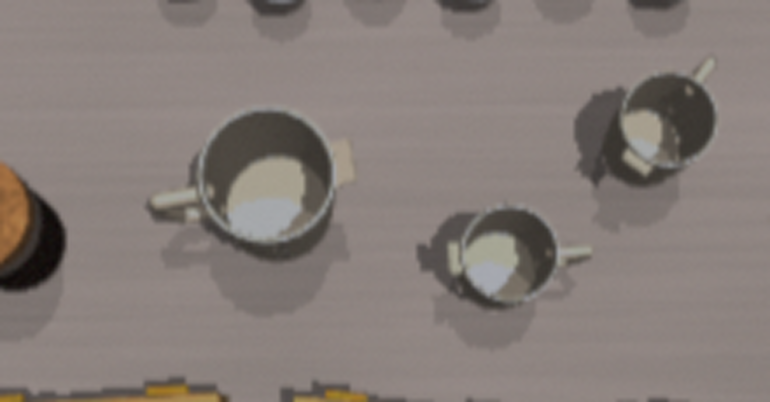

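The big jug at (301,152) has its rim at 0.13 m and is about 96 mm across, so it fits. The two at (370,173) and (414,136) are only 0.097 m high. Next I'll check the gripper's body extents against the lids and work out the first lid approach (box M).

```bash
python3 - <<'E'
from h import *
s=monitor.sense(); t=np.array(s['tcp_pos']);R=np.array(s['ee_rot'])
for n in('side','top'):
    P=np.load(n+'0.npy').reshape(-1,3); L=(P-t)@R; w=np.isfinite(L).all(1)&(np.abs(L[:,:2]).max(1)<.16)&(L[:,2]<0.005)&(L[:,2]>-.3); L=L[w]
    print(n,len(L))
    for a in np.arange(-.3,.0,.02):
        q=L[(L[:,2]>=a)&(L[:,2]<a+.02)]
        if len(q)>5: print(round(a,2),len(q),np.round(np.percentile(q[:,:2],[1,99],axis=0)*1000).tolist())
# jug centre: rim pixels -> z=.13
E
python3 - <<'E'
import numpy as np,sys
sys.path.insert(0,'.')
import os;os.chdir('.')
P=np.load('top0.npy')[115:185,265:335].reshape(-1,3)
q=P[(P[:,2]>.122)&(P[:,2]<.14)][:,:2]; c=np.array([.7087,.1002]);
from scipy.optimize import least_squares
for i in range(5):
    r=least_squares(lambda p:np.hypot(*(q-p[:2]).T)-p[2],[*c,.047],loss='soft_l1',f_scale=.001).x; q=q[abs(np.hypot(*(q-r[:2]).T)-r[2])<.006]
print('jug',r,len(q), P[(P[:,2]>.12)][:,2].mean())
d=P[(P[:,2]>.09)&(P[:,2]<.145)]; rr=np.hypot(*(d[:,:2]-r[:2]).T); far=d[rr>.055]; print('protrusions',len(far)); 
for s in(1,-1):
    f=far[(far[:,1]-r[1])*s>0]
    if len(f): v=f[:,:2].mean(0)-r[:2]; print(v,f[:,2].min(),f[:,2].max())
E
```

```text
side 4327
-0.3 642 [[-87.0, 7.0], [43.0, 63.0]]
-0.28 515 [[-95.0, 4.0], [45.0, 58.0]]
-0.26 314 [[-37.0, 6.0], [44.0, 47.0]]
-0.24 336 [[-35.0, 4.0], [41.0, 44.0]]
-0.22 319 [[-35.0, 7.0], [41.0, 44.0]]
-0.2 203 [[-31.0, 6.0], [38.0, 43.0]]
-0.18 276 [[-35.0, -42.0], [39.0, 40.0]]
-0.16 164 [[-23.0, -17.0], [39.0, 22.0]]
-0.14 195 [[-20.0, -40.0], [28.0, 21.0]]
-0.12 657 [[-33.0, -88.0], [39.0, 99.0]]
-0.1 364 [[-35.0, -79.0], [40.0, 98.0]]
-0.08 159 [[-34.0, -64.0], [40.0, 92.0]]
-0.06 53 [[-9.0, -51.0], [13.0, 64.0]]
-0.04 62 [[-9.0, 51.0], [13.0, 61.0]]
-0.02 64 [[-9.0, 49.0], [13.0, 58.0]]
top 3310
-0.22 40 [[31.0, 9.0], [39.0, 22.0]]
-0.2 167 [[23.0, -8.0], [38.0, 26.0]]
-0.18 270 [[22.0, -24.0], [38.0, 28.0]]
-0.16 74 [[3.0, -19.0], [26.0, 17.0]]
-0.14 438 [[-6.0, -49.0], [27.0, 17.0]]
-0.12 1067 [[-12.0, -78.0], [38.0, 94.0]]
-0.1 868 [[-5.0, -86.0], [39.0, 92.0]]
-0.08 137 [[1.0, -86.0], [38.0, 87.0]]
-0.06 60 [[-9.0, -56.0], [11.0, -43.0]]
-0.04 83 [[-10.0, -55.0], [12.0, 52.0]]
-0.02 106 [[-8.0, -53.0], [12.0, 52.0]]
jug [0.70577938 0.10616609 0.04622805] 227 0.1295109128293153
protrusions 96
[-0.01148346  0.06971984] 0.09096655619336047 0.11097249873003123
[ 0.00927039 -0.05614963] 0.1263869994911514 0.1343247386140184
```

Call:
drive_tool(moves=[{"turn": 0.162, "claw": 0.6}, {"turn": 0.162, "claw": 0.6}, {"turn": 0.162, "claw": 0.6}, {"turn": 0.162, "claw": 0.6}, {"turn": 0.162, "claw": 0.6}, {"turn": 0.162, "claw": 0.6}, {"turn": 0.162, "claw": 0.6}])

```text
invalid input
```

```bash
cat > go.py <<'E'
import sys
from h import *
a=list(map(float,sys.argv[1:])); s=monitor.sense(); t=np.array(s['tcp_pos']);R=np.array(s['ee_rot'])
print('t',s['time_s'],'tcp',np.round(t,4),'yaw of tool y',np.degrees(np.arctan2(R[1,1],R[0,1])).round(2),'j',np.round(s['joints'],0),'w',round(s['gripper_width'],3),'F',np.round(s['wrist_force'],1))
for i in range(0,len(a)-2,3): print('delta tool mm',np.round((np.array(a[i:i+3])-t)@R*1000,1)); t=np.array(a[i:i+3])
E
python3 go.py .4547 .2375 .2 .4547 .2375 .0905
```

```text
t 0.1 tcp [0.2361 0.5781 0.2216] yaw of tool y -112.23 j [ 83.  22.   0.  -0. -68. -15.] w 0.997 F [ 0.6 -0.1  0.2]
delta tool mm [331.2 232.6  22. ]
delta tool mm [ -0.   -0.2 109.5]
```

Call:
drive_tool(moves=[{"delta_pos": [0, 0, 0], "turn": 0.162, "claw": 0.6}, {"delta_pos": [0, 0, 0], "turn": 0.162, "claw": 0.6}, {"delta_pos": [0, 0, 0], "turn": 0.162, "claw": 0.6}, {"delta_pos": [0, 0, 0], "turn": 0.162, "claw": 0.6}, {"delta_pos": [0, 0, 0], "turn": 0.162, "claw": 0.6}, {"delta_pos": [0, 0, 0], "turn": 0.162, "claw": 0.6}, {"delta_pos": [0, 0, 0], "turn": 0.162, "claw": 0.6}])

```text
time_s: 0.98
tcp_pos: [0.2362, 0.5782, 0.2219]
ee_rot: [[0.044, -0.999, -0.0], [-0.999, -0.044, -0.001], [0.001, 0.001, -1.0]]
wrist_force: [-0.5, -0.4, -0.5]
gripper_width: 0.602
gripper_force: 0.0
```

```bash
python3 go.py .4547 .2375 .2 .4547 .2375 .0905
```

```text
t 0.975 tcp [0.2362 0.5782 0.2219] yaw of tool y -177.51 j [ 83.  22.   0.  -0. -68. -80.] w 0.602 F [-0.5 -0.4 -0.5]
delta tool mm [ 349.9 -203.5   22.2]
delta tool mm [-1.000e-01 -1.000e-01  1.095e+02]
```

Call:
drive_tool(moves=[{"delta_pos": [35, -20.4, 2.2], "turn": 0, "claw": 0.6}, {"delta_pos": [35, -20.4, 2.2], "turn": 0, "claw": 0.6}, {"delta_pos": [35, -20.4, 2.2], "turn": 0, "claw": 0.6}, {"delta_pos": [35, -20.4, 2.2], "turn": 0, "claw": 0.6}, {"delta_pos": [35, -20.4, 2.2], "turn": 0, "claw": 0.6}, {"delta_pos": [35, -20.4, 2.2], "turn": 0, "claw": 0.6}, {"delta_pos": [35, -20.4, 2.2], "turn": 0, "claw": 0.6}, {"delta_pos": [35, -20.4, 2.2], "turn": 0, "claw": 0.6}, {"delta_pos": [35, -20.4, 2.2], "turn": 0, "claw": 0.6}, {"delta_pos": [35, -20.4, 2.2], "turn": 0, "claw": 0.6}])

```text
time_s: 2.22
tcp_pos: [0.4575, 0.2377, 0.2002]
ee_rot: [[0.049, -0.999, -0.001], [-0.999, -0.049, -0.0], [0.0, 0.001, -1.0]]
wrist_force: [0.7, 0.1, 0.6]
gripper_width: 0.6
gripper_force: 0.0
```

```bash
python3 go.py .4547 .2375 .0905
```

```text
t 2.225 tcp [0.4575 0.2377 0.2002] yaw of tool y -177.19 j [ 45.  12. -17.  -0. -61. -43.] w 0.6 F [0.7 0.1 0.6]
delta tool mm [  0.    2.8 109.7]
```

Call:
drive_tool(moves=[{"delta_pos": [0, 2.8, 35], "turn": 0, "claw": 0.6}, {"delta_pos": [0, 0, 35], "turn": 0, "claw": 0.6}, {"delta_pos": [0, 0, 25], "turn": 0, "claw": 0.6}, {"delta_pos": [0, 0, 15], "turn": 0, "claw": 0.6}, {"delta_pos": [0, 0, 0], "turn": 0, "claw": 0.3}, {"delta_pos": [0, 0, 0], "turn": 0, "claw": 0.0}, {"delta_pos": [0, 0, 0], "turn": 0, "claw": 0.0}, {"delta_pos": [0, 0, 0], "turn": 0, "claw": 0.0}])

```text
time_s: 3.22
tcp_pos: [0.4547, 0.2392, 0.0913]
ee_rot: [[0.049, -0.999, 0.001], [-0.999, -0.049, 0.001], [-0.001, -0.001, -1.0]]
wrist_force: [-0.5, 0.5, 0.4]
gripper_width: 0.23
gripper_force: 0.0
```

```bash
python3 go.py; python3 - <<'E'
import numpy as np
# arc: handle offset from hinge (-100,43) -> rotated; shifts in box x,z per step; tool y=-box x, tool z=-z
th=np.radians(np.arange(0,103.2,6)); x=-100*np.cos(th)+43*np.sin(th); z=43*np.cos(th)+100*np.sin(th)
for a,dx,dz in zip(np.degrees(th[1:]),np.diff(x),np.diff(z)): print(round(a),round(-dx,1),round(-dz,1))
E
```

```text
t 3.225 tcp [0.4547 0.2392 0.0913] yaw of tool y -177.19 j [ 46.  19. -25.   0. -45. -43.] w 0.23 F [-0.5  0.5  0.4]
6 -5.0 -10.2
12 -6.1 -9.6
18 -7.1 -8.9
24 -8.0 -8.2
30 -8.8 -7.3
36 -9.5 -6.3
42 -10.1 -5.3
48 -10.6 -4.2
54 -11.0 -3.1
60 -11.2 -1.9
66 -11.4 -0.7
72 -11.4 0.5
78 -11.3 1.6
84 -11.0 2.8
90 -10.7 3.9
96 -10.2 5.0
102 -9.6 6.1
```

Call:
drive_tool(moves=[{"delta_pos": [0, 0, 0], "turn": 0, "claw": 0}, {"delta_pos": [0, 0, 0], "turn": 0, "claw": 0}, {"delta_pos": [0, -5, -10.2], "turn": 0, "claw": 0}, {"delta_pos": [0, -6.1, -9.6], "turn": 0, "claw": 0}, {"delta_pos": [0, -7.1, -8.9], "turn": 0, "claw": 0}, {"delta_pos": [0, -8, -8.2], "turn": 0, "claw": 0}, {"delta_pos": [0, -8.8, -7.3], "turn": 0, "claw": 0}, {"delta_pos": [0, -9.5, -6.3], "turn": 0, "claw": 0}])

```text
time_s: 4.22
tcp_pos: [0.4964, 0.2409, 0.1428]
ee_rot: [[0.049, -0.999, -0.005], [-0.999, -0.049, -0.001], [0.001, 0.005, -1.0]]
wrist_force: [-13.8, 3.0, 11.2]
gripper_width: 0.118
gripper_force: 30.0
```

Call:
drive_tool(moves=[{"delta_pos": [0, -10.1, -5.3], "turn": 0, "claw": 0}, {"delta_pos": [0, -10.6, -4.2], "turn": 0, "claw": 0}, {"delta_pos": [0, -11, -3.1], "turn": 0, "claw": 0}, {"delta_pos": [0, -11.2, -1.9], "turn": 0, "claw": 0}, {"delta_pos": [0, -11.4, -0.7], "turn": 0, "claw": 0}, {"delta_pos": [0, -11.4, 0.5], "turn": 0, "claw": 0}, {"delta_pos": [0, -11.3, 1.6], "turn": 0, "claw": 0}, {"delta_pos": [0, -11, 2.8], "turn": 0, "claw": 0}, {"delta_pos": [0, -10.7, 3.9], "turn": 0, "claw": 0}, {"delta_pos": [0, -10.2, 5], "turn": 0, "claw": 0}])

```text
time_s: 5.48
tcp_pos: [0.6082, 0.246, 0.1417]
ee_rot: [[0.049, -0.999, -0.001], [-0.999, -0.049, -0.001], [0.001, 0.001, -1.0]]
wrist_force: [-3.5, -1.9, 1.6]
gripper_width: 0.113
gripper_force: 30.0
```

Call:
drive_tool(moves=[{"delta_pos": [0, -9.6, 6.1], "turn": 0, "claw": 0}, {"delta_pos": [0, 0, 0], "turn": 0, "claw": 0.28}, {"delta_pos": [0, 0, 0], "turn": 0, "claw": 0.28}, {"delta_pos": [0, 0, -20], "turn": 0, "claw": 0.28}, {"delta_pos": [0, 0, -40], "turn": 0, "claw": 0.3}, {"delta_pos": [0, 0, -50], "turn": 0, "claw": 0.6}, {"delta_pos": [50, 40, 0], "turn": 0, "claw": 0.6}, {"delta_pos": [50, 40, 0], "turn": 0, "claw": 0.6}, {"delta_pos": [50, 40, 0], "turn": 0, "claw": 0.6}])

```text
time_s: 6.6
tcp_pos: [0.5065, 0.0938, 0.2468]
ee_rot: [[0.05, -0.999, 0.003], [-0.999, -0.05, 0.001], [-0.001, -0.003, -1.0]]
wrist_force: [-0.1, -0.4, -1.1]
gripper_width: 0.583
gripper_force: 0.0
```

```bash
python3 - <<'E'
from h import *
c=cap('top','top1.png'); np.save('top1.npy',cloud(c))
d=cap('side','side1.png'); np.save('side1.npy',cloud(d))
a=cv2.resize(c['color'][150:300,180:320,::-1],None,fx=2.7,fy=2.7); b=cv2.resize(d['color'][100:300,170:360,::-1],None,fx=2.03,fy=2.03)
cv2.imwrite('pics/v1.png',np.hstack([a,cv2.resize(b,(385,a.shape[0]))]))
E
python3 go.py .4461 .0063 .25 .4461 .0063 .0905
```

```text
t 6.7 tcp [0.5037 0.0913 0.2472] yaw of tool y -177.36 j [ 28.  10. -13.  -0. -67. -26.] w 0.595 F [1.5 0.3 1.2]
delta tool mm [82.2 61.5 -2.8]
delta tool mm [1.000e-01 0.000e+00 1.595e+02]
```

View pics/v1.png

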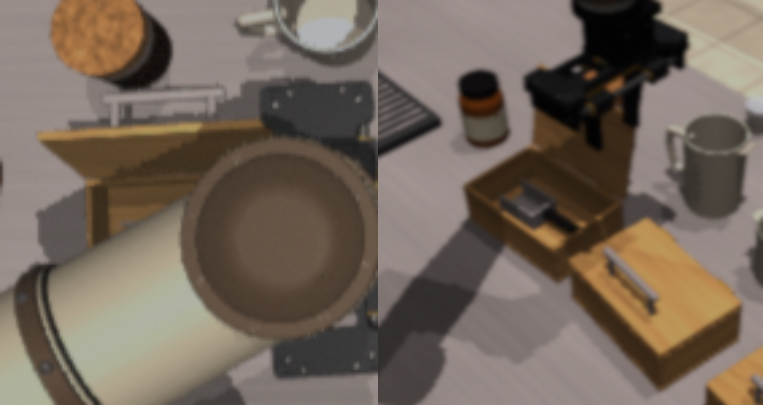

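In the left-hand box (192 px from top, side crop 530,205) is the square-panned scoop, not the strainer. Next is the middle box.

Call:
drive_tool(moves=[{"delta_pos": [0, 0, 0], "turn": 0.1625, "claw": 0.6}, {"delta_pos": [30.4, 15.8, 0], "turn": 0, "claw": 0.6}, {"delta_pos": [30.4, 15.8, 20], "turn": 0, "claw": 0.6}, {"delta_pos": [30.3, 15.7, 30], "turn": 0, "claw": 0.6}, {"delta_pos": [0, 0, 0], "turn": 0, "claw": 0.6}, {"delta_pos": [0, 0, 0], "turn": 0, "claw": 0.6}])

```text
time_s: 7.45
tcp_pos: [0.4515, 0.0103, 0.1974]
ee_rot: [[-0.113, -0.994, 0.003], [-0.994, 0.113, 0.001], [-0.001, -0.003, -1.0]]
wrist_force: [-0.3, -0.0, 1.1]
gripper_width: 0.598
gripper_force: 0.0
```

```bash
python3 go.py .4461 .0063 .0905
```

```text
t 7.45 tcp [0.4515 0.0103 0.1974] yaw of tool y 173.53 j [ 22.   6. -25.   0. -59. -29.] w 0.598 F [-0.3 -0.   1.1]
delta tool mm [  4.7   5.3 106.8]
```

Call:
drive_tool(moves=[{"delta_pos": [4.7, 5.3, 35], "turn": 0, "claw": 0.6}, {"delta_pos": [0, 0, 35], "turn": 0, "claw": 0.5}, {"delta_pos": [0, 0, 22], "turn": 0, "claw": 0.5}, {"delta_pos": [0, 0, 15], "turn": 0, "claw": 0.5}, {"delta_pos": [0, 0, 0], "turn": 0, "claw": 0}, {"delta_pos": [0, 0, 0], "turn": 0, "claw": 0.0}, {"delta_pos": [0, 0, 0], "turn": 0, "claw": 0.0}, {"delta_pos": [0, 0, 0], "turn": 0, "claw": 0.0}, {"delta_pos": [0, 0, 0], "turn": 0, "claw": 0.0}])

```text
time_s: 8.57
tcp_pos: [0.4457, 0.0059, 0.0901]
ee_rot: [[-0.113, -0.994, 0.003], [-0.994, 0.113, 0.001], [-0.001, -0.003, -1.0]]
wrist_force: [3.9, -1.6, 0.2]
gripper_width: 0.111
gripper_force: 30.0
```

Call:
drive_tool(moves=[{"delta_pos": [0, -5, -10.2], "turn": 0, "claw": 0}, {"delta_pos": [0, -6.1, -9.6], "turn": 0, "claw": 0}, {"delta_pos": [0, -7.1, -8.9], "turn": 0, "claw": 0}, {"delta_pos": [0, -8, -8.2], "turn": 0, "claw": 0}, {"delta_pos": [0, -8.8, -7.3], "turn": 0, "claw": 0}, {"delta_pos": [0, -9.5, -6.3], "turn": 0, "claw": 0}, {"delta_pos": [0, -10.1, -5.3], "turn": 0, "claw": 0}, {"delta_pos": [0, -10.6, -4.2], "turn": 0, "claw": 0}, {"delta_pos": [0, -11, -3.1], "turn": 0, "claw": 0}])

```text
time_s: 9.7
tcp_pos: [0.5181, -0.0033, 0.1542]
ee_rot: [[-0.113, -0.994, -0.005], [-0.994, 0.113, -0.001], [0.001, 0.004, -1.0]]
wrist_force: [-5.6, 3.2, 6.7]
gripper_width: 0.117
gripper_force: 30.0
```

Call:
drive_tool(moves=[{"delta_pos": [0, -11.2, -1.9], "turn": 0, "claw": 0}, {"delta_pos": [0, -11.4, -0.7], "turn": 0, "claw": 0}, {"delta_pos": [0, -11.4, 0.5], "turn": 0, "claw": 0}, {"delta_pos": [0, -11.3, 1.6], "turn": 0, "claw": 0}, {"delta_pos": [0, -11, 2.8], "turn": 0, "claw": 0}, {"delta_pos": [0, -10.7, 3.9], "turn": 0, "claw": 0}, {"delta_pos": [0, -10.2, 5], "turn": 0, "claw": 0}, {"delta_pos": [0, -9.6, 6.1], "turn": 0, "claw": 0}])

```text
time_s: 10.7
tcp_pos: [0.6063, -0.0133, 0.1341]
ee_rot: [[-0.114, -0.994, -0.002], [-0.994, 0.114, -0.001], [0.001, 0.002, -1.0]]
wrist_force: [-4.4, -1.4, 1.1]
gripper_width: 0.11
gripper_force: 30.0
```

Call:
drive_tool(moves=[{"delta_pos": [0, 0, 0], "turn": 0, "claw": 0.28}, {"delta_pos": [0, 0, 0], "turn": 0, "claw": 0.28}, {"delta_pos": [0, 0, -20], "turn": 0, "claw": 0.28}, {"delta_pos": [0, 0, -40], "turn": 0, "claw": 0.3}, {"delta_pos": [0, 0, -50], "turn": 0, "claw": 0.5}, {"delta_pos": [50, 40, 0], "turn": 0, "claw": 0.5}, {"delta_pos": [50, 40, 0], "turn": 0, "claw": 0.5}, {"delta_pos": [50, 40, 0], "turn": 0, "claw": 0.5}, {"delta_pos": [40, 10, 0], "turn": 0, "claw": 0.5}])

```text
time_s: 11.82
tcp_pos: [0.4572, -0.1845, 0.2466]
ee_rot: [[-0.113, -0.994, 0.004], [-0.994, 0.113, -0.0], [-0.0, -0.004, -1.0]]
wrist_force: [0.5, -0.3, 0.8]
gripper_width: 0.499
gripper_force: 0.0
```

```bash
python3 - <<'E'
from h import *
c=cap('top','top2.png'); np.save('top2.npy',cloud(c))
d=cap('side','side2.png'); np.save('side2.npy',cloud(d))
a=cv2.resize(c['color'][150:300,270:420,::-1],None,fx=2.6,fy=2.6); b=d['color'][130:330,200:400,::-1]
cv2.imwrite('pics/v2.png',np.hstack([a,cv2.resize(b,(390,a.shape[0]))]))
E
python3 go.py .4311 -.2518 .25
```

```text
t 11.925 tcp [ 0.4578 -0.1858  0.2464] yaw of tool y 173.29 j [ -3.   8. -15.   0. -66.  -4.] w 0.497 F [1.4 0.  0.3]
delta tool mm [68.6 18.7 -3.7]
```

View pics/v2.png

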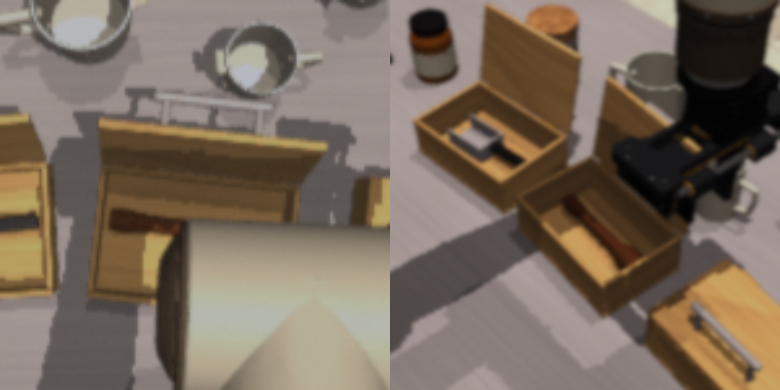

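The middle box holds the dark muddler (side crop 600,230), so the strainer is in the right-hand box, which I'll open now.

Call:
drive_tool(moves=[{"delta_pos": [30, 8, 0], "turn": 0.01, "claw": 0.5}, {"delta_pos": [30, 8, 20], "turn": 0, "claw": 0.5}, {"delta_pos": [8.6, 2.7, 30], "turn": 0, "claw": 0.5}, {"delta_pos": [0, 0, 0], "turn": 0, "claw": 0.5}, {"delta_pos": [0, 0, 0], "turn": 0, "claw": 0.5}])

```text
time_s: 12.55
tcp_pos: [0.4335, -0.2493, 0.1965]
ee_rot: [[-0.122, -0.993, 0.003], [-0.993, 0.122, -0.001], [0.001, -0.003, -1.0]]
wrist_force: [0.1, 0.5, 0.7]
gripper_width: 0.501
gripper_force: 0.0
```

```bash
python3 go.py .4311 -.2518 .0905
```

```text
t 12.55 tcp [ 0.4335 -0.2493  0.1965] yaw of tool y 173.0 j [-11.  11. -19.   0. -60.   4.] w 0.501 F [0.1 0.5 0.7]
delta tool mm [  2.7   2.4 106. ]
```

Call:
drive_tool(moves=[{"delta_pos": [2.7, 2.4, 35], "turn": 0, "claw": 0.5}, {"delta_pos": [0, 0, 35], "turn": 0, "claw": 0.5}, {"delta_pos": [0, 0, 21], "turn": 0, "claw": 0.5}, {"delta_pos": [0, 0, 15], "turn": 0, "claw": 0.5}, {"delta_pos": [0, 0, 0], "turn": 0, "claw": 0}, {"delta_pos": [0, 0, 0], "turn": 0, "claw": 0.0}, {"delta_pos": [0, 0, 0], "turn": 0, "claw": 0.0}, {"delta_pos": [0, 0, 0], "turn": 0, "claw": 0.0}, {"delta_pos": [0, 0, 0], "turn": 0, "claw": 0.0}])

```text
time_s: 13.68
tcp_pos: [0.4309, -0.2521, 0.0899]
ee_rot: [[-0.123, -0.992, 0.004], [-0.992, 0.123, -0.001], [0.0, -0.004, -1.0]]
wrist_force: [2.7, 0.4, 1.4]
gripper_width: 0.114
gripper_force: 30.0
```

Call:
drive_tool(moves=[{"delta_pos": [0, -5, -10.2], "turn": 0, "claw": 0}, {"delta_pos": [0, -6.1, -9.6], "turn": 0, "claw": 0}, {"delta_pos": [0, -7.1, -8.9], "turn": 0, "claw": 0}, {"delta_pos": [0, -8, -8.2], "turn": 0, "claw": 0}, {"delta_pos": [0, -8.8, -7.3], "turn": 0, "claw": 0}, {"delta_pos": [0, -9.5, -6.3], "turn": 0, "claw": 0}, {"delta_pos": [0, -10.1, -5.3], "turn": 0, "claw": 0}, {"delta_pos": [0, -10.6, -4.2], "turn": 0, "claw": 0}, {"delta_pos": [0, -11, -3.1], "turn": 0, "claw": 0}])

```text
time_s: 14.8
tcp_pos: [0.5037, -0.2614, 0.1545]
ee_rot: [[-0.123, -0.992, -0.003], [-0.992, 0.123, -0.0], [0.001, 0.003, -1.0]]
wrist_force: [-5.1, 1.5, 4.9]
gripper_width: 0.116
gripper_force: 30.0
```

Call:
drive_tool(moves=[{"delta_pos": [0, -11.2, -1.9], "turn": 0, "claw": 0}, {"delta_pos": [0, -11.4, -0.7], "turn": 0, "claw": 0}, {"delta_pos": [0, -11.4, 0.5], "turn": 0, "claw": 0}, {"delta_pos": [0, -11.3, 1.6], "turn": 0, "claw": 0}, {"delta_pos": [0, -11, 2.8], "turn": 0, "claw": 0}, {"delta_pos": [0, -10.7, 3.9], "turn": 0, "claw": 0}, {"delta_pos": [0, -10.2, 5], "turn": 0, "claw": 0}, {"delta_pos": [0, -9.6, 6.1], "turn": 0, "claw": 0}, {"delta_pos": [0, 0, 0], "turn": 0, "claw": 0}])

```text
time_s: 15.92
tcp_pos: [0.5923, -0.2724, 0.1336]
ee_rot: [[-0.123, -0.992, 0.001], [-0.992, 0.123, -0.0], [0.0, -0.001, -1.0]]
wrist_force: [-0.5, -5.4, -0.6]
gripper_width: 0.111
gripper_force: 30.1
```

Call:
drive_tool(moves=[{"delta_pos": [0, 0, 0], "turn": 0, "claw": 0.28}, {"delta_pos": [0, 0, 0], "turn": 0, "claw": 0.28}, {"delta_pos": [0, 0, -20], "turn": 0, "claw": 0.28}, {"delta_pos": [0, 0, -45], "turn": 0, "claw": 0.28}, {"delta_pos": [0, 0, -55], "turn": 0, "claw": 0}, {"delta_pos": [-50, 20, 0], "turn": 0, "claw": 0}, {"delta_pos": [-50, 20, 0], "turn": 0, "claw": 0}, {"delta_pos": [-50, 20, 0], "turn": 0, "claw": 0}, {"delta_pos": [-50, 20, 0], "turn": 0, "claw": 0}, {"delta_pos": [-50, 20, 0], "turn": 0, "claw": 0}, {"delta_pos": [-30, 0, 0], "turn": 0, "claw": 0}])

```text
time_s: 17.3
tcp_pos: [0.5252, 0.021, 0.2555]
ee_rot: [[-0.121, -0.993, 0.001], [-0.993, 0.121, 0.002], [-0.002, -0.001, -1.0]]
wrist_force: [0.4, -0.3, 0.3]
gripper_width: 0.006
gripper_force: 0.0
```

```bash
python3 - <<'E'
from h import *
c=cap('top','top3.png'); np.save('top3.npy',cloud(c))
d=cap('side','side3.png'); np.save('side3.npy',cloud(d))
a=cv2.resize(c['color'][180:310,380:510,::-1],None,fx=3,fy=3); b=d['color'][230:400,310:480,::-1]
cv2.imwrite('pics/v3.png',np.hstack([a,cv2.resize(b,(390,390))]))
E
python3 go.py
```

```text
t 17.4 tcp [0.5264 0.0214 0.2552] yaw of tool y 173.18 j [ 20.  11. -10.  -0. -69. -27.] w 0.003 F [0.6 0.1 0.1]
```

View pics/v3.png

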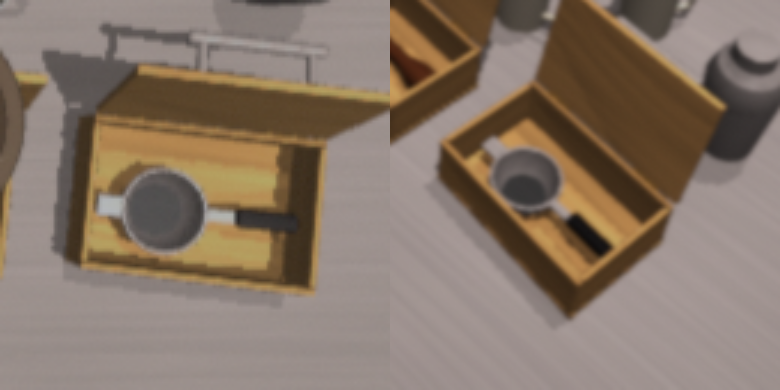

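The right-hand box shows the strainer: bowl at crop (163,210), black handle at (265,220) pointing to -y, ear at (108,205). I'll measure it from both views.

```bash
cat > ms.py <<'E'
import sys
from h import *
from scipy.optimize import least_squares
# box R frame: centre from bar + 35 mm
ax=np.array([.9919,-.1271]); ay=np.array([.1271,.9919]); B=np.array([.4311,-.2518])+.035*ax
def measure(tag):
    for n in('top','side'):
        P=np.load(n+tag+'.npy'); im=cv2.imread(f'pics/{n}{tag}.png'); hsv=cv2.cvtColor(im,cv2.COLOR_BGR2HSV)
        L=np.stack([(P[...,:2]-B)@ax,(P[...,:2]-B)@ay,P[...,2]],-1)
        ins=(abs(L[...,0])<.057)&(abs(L[...,1])<.09)&(L[...,2]<.06)
        blk=ins&(im.max(2)<55)&(L[...,2]>.032)
        m=cv2.morphologyEx(blk.astype(np.uint8),cv2.MORPH_OPEN,np.ones((2,2))); k,lab,st,_=cv2.connectedComponentsWithStats(m)
        i=1+np.argmax(st[1:,4]); q=L[lab==i]; r=cv2.minAreaRect(q[:,:2].astype(np.float32)*1000)
        print(n,'handle box-frame',np.round(np.median(q,0)*1000,1),'rect',np.round(r[0],1),np.round(r[1],1),round(r[2],1),'ztop',np.percentile(q[:,2],[10,50,90]).round(4),len(q))
        g=ins&(hsv[...,1]<70)&(L[...,2]>.025)&(L[...,1]>-.02); q=L[g][:,:2]
        rr=cv2.minEnclosingCircle(q[q[:,1]<.06].astype(np.float32)*1000) if 0 else None
        c=np.median(q,0)
        rim=L[g&(L[...,2]>.03)]; 
        s=least_squares(lambda p:np.hypot(*(rim[:,:2]-p).T)-.0365,c,loss='soft_l1',f_scale=.002).x
        print('   bowl',np.round(s*1000,1),'rim z',np.percentile(rim[:,2],[50,90]).round(4),len(rim))
measure(sys.argv[1]); print('B',B)
P=np.load('top3.npy'); L=np.stack([(P[...,:2]-B)@ax,(P[...,:2]-B)@ay,P[...,2]],-1)
for z in(.1,.14,.18):
    w=(abs(L[...,2]-z)<.01)&(abs(L[...,1])<.08)&(L[...,0]>.03)&(L[...,0]<.1); print('lid x at',z,np.round(np.percentile(L[w][:,0],[5,50]),4) if w.sum() else 0)
w=(abs(L[...,2]-.066)<.006)&(abs(L[...,1])<.13)&(abs(L[...,0])<.08); print('box rim extents',np.round(np.percentile(L[w][:,:2],[0.5,99.5],axis=0),4).tolist())
E
python3 ms.py 3
```

```text
top handle box-frame [ -7.4 -74.   46.6] rect [ -6.3 -70.9] [48.9 13.3] 78.9 ztop [0.0353 0.0466 0.0491] 58
   bowl [-10.   26.9] rim z [0.0386 0.0414] 253
side handle box-frame [nan nan nan] rect [ -9.9 -67.3] [43.5 16.5] 80.3 ztop [nan nan nan] 125
   bowl [-11.2  21.9] rim z [0.0367 0.0393] 248
B [ 0.4658165 -0.2562485]
lid x at 0.1 [0.0692 0.0713]
lid x at 0.14 [0.0773 0.0793]
lid x at 0.18 [0.0853 0.0874]
box rim extents [[-0.0651, -0.0988], [0.0659, 0.0975]]
```

Call:
drive_tool(moves=[{"delta_pos": [0, 0, 0], "turn": 0.1745, "claw": 0}, {"delta_pos": [0, 0, 0], "turn": 0.1745, "claw": 0}, {"delta_pos": [0, 0, 0], "turn": 0.1745, "claw": 0}, {"delta_pos": [0, 0, 0], "turn": 0.1745, "claw": 0}, {"delta_pos": [0, 0, 0], "turn": 0.1745, "claw": 0}, {"delta_pos": [0, 0, 0], "turn": 0.1745, "claw": 0}, {"delta_pos": [0, 0, 0], "turn": 0.1745, "claw": 0}, {"delta_pos": [0, 0, 0], "turn": 0.1745, "claw": 0}, {"delta_pos": [0, 0, 0], "turn": 0.1745, "claw": 0}])

```text
time_s: 18.52
tcp_pos: [0.5263, 0.018, 0.2548]
ee_rot: [[-0.992, 0.129, 0.0], [0.129, 0.992, 0.001], [0.0, 0.001, -1.0]]
wrist_force: [-0.6, 0.1, -0.1]
gripper_width: 0.006
gripper_force: 0.0
```

Call:
drive_tool(moves=[{"delta_pos": [1, -43, 0], "turn": 0, "claw": 0}, {"delta_pos": [1, -43, 0], "turn": 0, "claw": 0}, {"delta_pos": [1, -43, 0], "turn": 0, "claw": 0}, {"delta_pos": [1, -43, 0], "turn": 0, "claw": 0}, {"delta_pos": [1, -43, 0], "turn": 0, "claw": 0}, {"delta_pos": [1, -43, 0], "turn": 0, "claw": 0}, {"delta_pos": [1, -43, 0], "turn": 0, "claw": 0}, {"delta_pos": [1, -43, 0], "turn": 0, "claw": 0}, {"delta_pos": [0, 0, 0], "turn": 0, "claw": 0}, {"delta_pos": [0, 0, 0], "turn": 0, "claw": 0}])

```text
time_s: 19.77
tcp_pos: [0.4759, -0.3222, 0.2547]
ee_rot: [[-0.992, 0.124, -0.0], [0.124, 0.992, 0.001], [0.0, 0.001, -1.0]]
wrist_force: [0.5, 0.5, 0.4]
gripper_width: 0.003
gripper_force: 0.0
```

```bash
python3 go.py .4772 -.3242 .1 .4772 -.3242 .025 .4435 -.320 .025
```

```text
t 19.775 tcp [ 0.4759 -0.3222  0.2547] yaw of tool y 82.89 j [-18.  16.  -4.  -0. -70. -79.] w 0.003 F [0.5 0.5 0.4]
delta tool mm [ -1.6  -2.  154.7]
delta tool mm [-0. -0. 75.]
delta tool mm [34. -0.  0.]
```

Call:
drive_tool(moves=[{"delta_pos": [-1.6, -2, 50], "turn": 0, "claw": 0}, {"delta_pos": [0, 0, 60], "turn": 0, "claw": 0}, {"delta_pos": [0, 0, 50], "turn": 0, "claw": 0}, {"delta_pos": [0, 0, 40], "turn": 0, "claw": 0}, {"delta_pos": [0, 0, 27], "turn": 0, "claw": 0}, {"delta_pos": [0, 0, 0], "turn": 0, "claw": 0}])

```text
time_s: 20.52
tcp_pos: [0.4764, -0.3228, 0.0262]
ee_rot: [[-0.993, 0.122, -0.004], [0.122, 0.993, 0.002], [0.005, 0.001, -1.0]]
wrist_force: [0.3, -0.1, 0.7]
gripper_width: 0.007
gripper_force: 0.0
```

Call:
drive_tool(moves=[{"delta_pos": [6, 0, 0], "turn": 0, "claw": 0}, {"delta_pos": [7, 0, 0], "turn": 0, "claw": 0}, {"delta_pos": [7, 0, 0], "turn": 0, "claw": 0}, {"delta_pos": [7, 0, 0], "turn": 0, "claw": 0}, {"delta_pos": [7, 0, 0], "turn": 0, "claw": 0}, {"delta_pos": [0, 0, 0], "turn": 0, "claw": 0}])

```text
time_s: 21.28
tcp_pos: [0.4431, -0.3202, 0.028]
ee_rot: [[-0.992, 0.123, -0.0], [0.123, 0.992, 0.0], [0.0, 0.0, -1.0]]
wrist_force: [-0.3, -0.4, -1.3]
gripper_width: 0.006
gripper_force: 0.0
```

Call:
drive_tool(moves=[{"delta_pos": [-3, 0, 0], "turn": 0, "claw": 0}, {"delta_pos": [0, 0, -50], "turn": 0, "claw": 0}, {"delta_pos": [0, 0, -60], "turn": 0, "claw": 0}, {"delta_pos": [0, 0, -60], "turn": 0, "claw": 0}, {"delta_pos": [0, 0, -55], "turn": 0, "claw": 0}, {"delta_pos": [0, 50, 0], "turn": -0.187, "claw": 0}, {"delta_pos": [0, 50, 0], "turn": -0.187, "claw": 0}, {"delta_pos": [0, 50, 0], "turn": -0.187, "claw": 0}, {"delta_pos": [0, 50, 0], "turn": -0.187, "claw": 0.3}, {"delta_pos": [0, 50, 0], "turn": -0.187, "claw": 0.3}, {"delta_pos": [0, 0, 0], "turn": -0.187, "claw": 0.3}, {"delta_pos": [0, 0, 0], "turn": -0.187, "claw": 0.3}])

```text
time_s: 22.78
tcp_pos: [0.387, -0.086, 0.2535]
ee_rot: [[-0.368, -0.93, 0.001], [-0.93, 0.368, 0.0], [-0.001, -0.001, -1.0]]
wrist_force: [-0.6, -0.6, 0.9]
gripper_width: 0.288
gripper_force: 0.0
```

```bash
python3 - <<'E'
from h import *
c=cap('top','top4.png'); np.save('top4.npy',cloud(c))
d=cap('side','side4.png'); np.save('side4.npy',cloud(d))
a=cv2.resize(c['color'][180:310,380:510,::-1],None,fx=3,fy=3); b=d['color'][230:400,310:480,::-1]
cv2.imwrite('pics/v4.png',np.hstack([a,cv2.resize(b,(390,390))]))
E
python3 go.py; python3 ms.py 4
```

```text
t 22.875 tcp [ 0.3871 -0.0864  0.2532] yaw of tool y 157.98 j [ 11.  -3. -26.   0. -67. -33.] w 0.294 F [ 1.  -0.7  0. ]
top handle box-frame [-40.4 -77.3  46.6] rect [-41.4 -81.5] [25.6  7.2] 77.5 ztop [0.0273 0.0466 0.0489] 21
   bowl [-9.4 26.1] rim z [0.0387 0.0418] 198
side handle box-frame [-38.1 -60.9  44.8] rect [-37.5 -64.2] [46.9 12.3] 74.0 ztop [0.0423 0.0448 0.0469] 107
   bowl [-8.4 20.2] rim z [0.0367 0.0388] 247
B [ 0.4658165 -0.2562485]
lid x at 0.1 [0.0692 0.0713]
lid x at 0.14 [0.0773 0.0793]
lid x at 0.18 [0.0853 0.0874]
box rim extents [[-0.0651, -0.0988], [0.0659, 0.0975]]
```

View pics/v4.png

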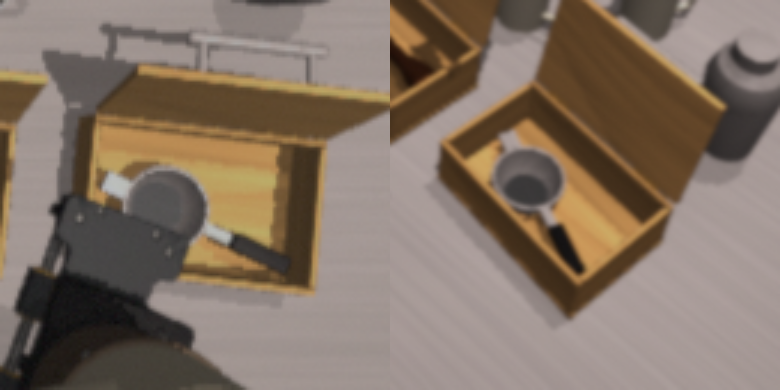

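The push turned the handle about 21° and took it nearly to the front wall, which is too far for a finger in front. I'll slide the bowl a little forward from inside, then push the ear from behind to straighten it.

Call:
drive_tool(moves=[{"delta_pos": [0, 0, 0], "turn": 0.1873, "claw": 0}, {"delta_pos": [0, 0, 0], "turn": 0.1873, "claw": 0}, {"delta_pos": [0, 0, 0], "turn": 0.1873, "claw": 0}, {"delta_pos": [0, 0, 0], "turn": 0.1873, "claw": 0}, {"delta_pos": [0, 0, 0], "turn": 0.1873, "claw": 0}, {"delta_pos": [0, 0, 0], "turn": 0.1873, "claw": 0}, {"delta_pos": [0, 0, 0], "turn": 0.1873, "claw": 0}, {"delta_pos": [0, 0, 0], "turn": 0, "claw": 0}])

```text
time_s: 23.88
tcp_pos: [0.387, -0.0869, 0.2529]
ee_rot: [[-0.992, 0.126, -0.0], [0.126, 0.992, -0.0], [0.0, -0.0, -1.0]]
wrist_force: [0.1, -0.4, -0.4]
gripper_width: 0.009
gripper_force: 0.0
```

```bash
python3 - <<'E'
# bowl centre: ray through rim-circle centre pixel, both views, onto z=.038
from h import *
ax=np.array([.9919,-.1271]); ay=np.array([.1271,.9919]); B=np.array([.4658,-.2562])
for n,px in(('top',(380+165/3,180+203/3)),('side',(310+527*0+ (530-390)*170/390,230+178*170/390))):
    c=cap(n); f=200/np.tan(np.radians(c['vertical_fov'])/2); E=c['extrinsics']
    d=E[:3,:3]@np.array([(px[0]-c['cx'])/f,(px[1]-c['cy'])/f,1]); p=E[:3,3]+d*((.038-E[2,3])/d[2]); print(n,p, (p[:2]-B)@ax,(p[:2]-B)@ay)
E
python3 go.py .4583 -.2361 .2535 .4583 -.2361 .03
```

```text
top [ 0.46506492 -0.23364471  0.038     ] -0.003595905857315446 0.022279162486673675
side [ 0.46016405 -0.23849135  0.038     ] -0.007841067623206214 0.016848882754502584
t 23.975 tcp [ 0.387  -0.0869  0.2529] yaw of tool y 82.88 j [  11.   -3.  -26.   -0.  -67. -108.] w 0.002 F [-0.4  0.7  0.4]
delta tool mm [ -89.3 -139.3   -0.6]
delta tool mm [ -0.    0.  223.5]
```

Call:
drive_tool(moves=[{"delta_pos": [-30.5, -46.4, 0], "turn": 0, "claw": 0}, {"delta_pos": [-30.5, -46.4, 0], "turn": 0, "claw": 0}, {"delta_pos": [-30.5, -46.5, 0], "turn": 0, "claw": 0}, {"delta_pos": [0, 0, 30], "turn": 0, "claw": 0}, {"delta_pos": [0, 0, 60], "turn": 0, "claw": 0}, {"delta_pos": [0, 0, 60], "turn": 0, "claw": 0}, {"delta_pos": [0, 0, 50], "turn": 0, "claw": 0}, {"delta_pos": [0, 0, 23], "turn": 0, "claw": 0}, {"delta_pos": [0, 0, 0], "turn": 0, "claw": 0}])

```text
time_s: 25.1
tcp_pos: [0.459, -0.2363, 0.0281]
ee_rot: [[-0.992, 0.124, -0.005], [0.124, 0.992, 0.001], [0.005, 0.0, -1.0]]
wrist_force: [0.8, -0.0, 1.0]
gripper_width: 0.006
gripper_force: 0.0
```

Call:
drive_tool(moves=[{"delta_pos": [5, 0, 0], "turn": 0, "claw": 0}, {"delta_pos": [5, 0, 0], "turn": 0, "claw": 0}, {"delta_pos": [5, 0, 0], "turn": 0, "claw": 0}, {"delta_pos": [5, 0, 0], "turn": 0, "claw": 0}, {"delta_pos": [6, 0, 0], "turn": 0, "claw": 0}, {"delta_pos": [0, 0, 0], "turn": 0, "claw": 0}])

```text
time_s: 25.85
tcp_pos: [0.434, -0.2332, 0.0301]
ee_rot: [[-0.992, 0.125, -0.0], [0.125, 0.992, -0.0], [0.0, -0.0, -1.0]]
wrist_force: [1.2, 0.1, 0.5]
gripper_width: 0.001
gripper_force: 0.2
```

```bash
python3 go.py; python3 -c "
from h import *
ax=np.array([.9919,-.1271]); ay=np.array([.1271,.9919]); B=np.array([.4658,-.2562]);p=np.array(monitor.sense()['tcp_pos'])[:2]-B;print(p@ax,p@ay)"
```

```text
t 25.85 tcp [ 0.434  -0.2332  0.0301] yaw of tool y 82.82 j [ -9.  23. -31.   0. -35. -88.] w 0.001 F [1.2 0.1 0.5]
-0.03447303425196693 0.01881281965809662
```

Call:
drive_tool(moves=[{"delta_pos": [-12, 0, 0], "turn": 0, "claw": 0}, {"delta_pos": [0, 0, -30], "turn": 0, "claw": 0}, {"delta_pos": [0, 0, -30], "turn": 0, "claw": 0}, {"delta_pos": [-22, 25, 0], "turn": 0, "claw": 0}, {"delta_pos": [-22.5, 26, 0], "turn": 0, "claw": 0}, {"delta_pos": [0, 0, 0], "turn": 0, "claw": 0}])

```text
time_s: 26.6
tcp_pos: [0.4994, -0.1886, 0.09]
ee_rot: [[-0.993, 0.122, 0.001], [0.122, 0.993, -0.0], [-0.001, -0.0, -1.0]]
wrist_force: [-0.2, -0.4, -0.5]
gripper_width: 0.001
gripper_force: 0.0
```

```bash
cat > bx.py <<'E'
from h import *
ax=np.array([.9919,-.1271]); ay=np.array([.1271,.9919]); B=np.array([.4658,-.2562]);s=monitor.sense();p=np.array(s['tcp_pos'])[:2]-B;print('box frame',p@ax,p@ay,s['tcp_pos'][2],s['wrist_force'])
E
python3 bx.py
```

```text
box frame 0.024776565313354773 0.07128890420922464 0.09001274024215887 [-0.24672334 -0.4071991  -0.52449725]
```

Call:
drive_tool(moves=[{"delta_pos": [0, 0, 30], "turn": 0, "claw": 0}, {"delta_pos": [0, 0, 30], "turn": 0, "claw": 0}, {"delta_pos": [5, 0, 0], "turn": 0, "claw": 0}, {"delta_pos": [5, 0, 0], "turn": 0, "claw": 0}, {"delta_pos": [5, 0, 0], "turn": 0, "claw": 0}, {"delta_pos": [2, 0, 0], "turn": 0, "claw": 0}, {"delta_pos": [0, 0, 0], "turn": 0, "claw": 0}])

```text
time_s: 27.48
tcp_pos: [0.4802, -0.1875, 0.0306]
ee_rot: [[-0.992, 0.125, 0.001], [0.125, 0.992, -0.0], [-0.001, 0.0, -1.0]]
wrist_force: [-0.0, -0.2, 0.1]
gripper_width: 0.006
gripper_force: 0.2
```

Call:
drive_tool(moves=[{"delta_pos": [-3, 0, 0], "turn": 0, "claw": 0}, {"delta_pos": [0, 0, -45], "turn": 0, "claw": 0}, {"delta_pos": [0, 0, -60], "turn": 0, "claw": 0}, {"delta_pos": [0, 0, -60], "turn": 0, "claw": 0}, {"delta_pos": [0, 0, -55], "turn": 0, "claw": 0}, {"delta_pos": [0, 40, 0], "turn": -0.187, "claw": 0.3}, {"delta_pos": [0, 40, 0], "turn": -0.187, "claw": 0.3}, {"delta_pos": [0, 40, 0], "turn": -0.187, "claw": 0.3}, {"delta_pos": [0, 40, 0], "turn": -0.187, "claw": 0.3}, {"delta_pos": [0, 0, 0], "turn": -0.187, "claw": 0.3}, {"delta_pos": [0, 0, 0], "turn": -0.187, "claw": 0.3}, {"delta_pos": [0, 0, 0], "turn": -0.187, "claw": 0.3}])

```text
time_s: 28.98
tcp_pos: [0.4588, -0.033, 0.25]
ee_rot: [[-0.371, -0.929, -0.0], [-0.929, 0.371, -0.0], [0.0, 0.0, -1.0]]
wrist_force: [0.3, 0.5, 0.8]
gripper_width: 0.297
gripper_force: 0.0
```

```bash
python3 - <<'E'
from h import *
c=cap('top','top5.png'); np.save('top5.npy',cloud(c))
d=cap('side','side5.png'); np.save('side5.npy',cloud(d))
a=cv2.resize(c['color'][180:310,380:510,::-1],None,fx=3,fy=3); b=d['color'][230:400,310:480,::-1]
cv2.imwrite('pics/v5.png',np.hstack([a,cv2.resize(b,(390,390))]))
E
python3 go.py; python3 ms.py 5
```

```text
t 29.075 tcp [ 0.4589 -0.0332  0.25  ] yaw of tool y 157.82 j [ 16.   4. -19.   0. -67. -38.] w 0.298 F [ 0.5 -0.5  0.8]
top handle box-frame [-30.6 -82.4  46.5] rect [-32.3 -78.9] [32.5 13.7] 75.7 ztop [0.0388 0.0465 0.0492] 38
   bowl [-21.8  24.3] rim z [0.0382 0.0412] 149
side handle box-frame [nan nan nan] rect [-31.5 -68.2] [44.5 12. ] 83.4 ztop [nan nan nan] 122
   bowl [-22.8  19.9] rim z [0.0363 0.0391] 205
B [ 0.4658165 -0.2562485]
lid x at 0.1 [0.0692 0.0713]
lid x at 0.14 [0.0773 0.0793]
lid x at 0.18 [0.0853 0.0874]
box rim extents [[-0.0651, -0.0988], [0.0659, 0.0975]]
```

View pics/v5.png

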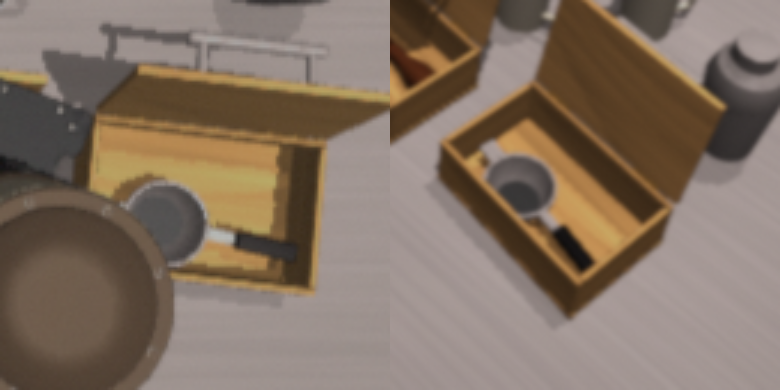

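The strainer now sits nearly parallel to the box, handle about 31 mm in front of the box's centre, so the handle grasp should clear both wall and lid.

Call:
drive_tool(moves=[{"delta_pos": [0, 0, 0], "turn": -0.095, "claw": 0.276}, {"delta_pos": [0, 0, 0], "turn": -0.095, "claw": 0.276}, {"delta_pos": [0, 0, 0], "turn": 0, "claw": 0.276}])

```text
time_s: 29.45
tcp_pos: [0.4588, -0.0333, 0.2499]
ee_rot: [[-0.2, -0.98, -0.0], [-0.98, 0.2, -0.0], [0.0, 0.0, -1.0]]
wrist_force: [-0.1, -0.2, 0.6]
gripper_width: 0.276
gripper_force: 0.0
```

```bash
python3 go.py .4286 -.318 .25 .4286 -.318 .034
```

```text
t 29.45 tcp [ 0.4588 -0.0333  0.2499] yaw of tool y 168.49 j [ 16.   4. -19.  -0. -67. -28.] w 0.276 F [-0.1 -0.2  0.6]
delta tool mm [ 2.85e+02 -2.72e+01 -1.00e-01]
delta tool mm [ -0.  -0. 216.]
```

Call:
drive_tool(moves=[{"delta_pos": [41, -3.9, 0], "turn": 0, "claw": 0.276}, {"delta_pos": [41, -3.9, 0], "turn": 0, "claw": 0.276}, {"delta_pos": [41, -3.9, 0], "turn": 0, "claw": 0.276}, {"delta_pos": [41, -3.9, 0], "turn": 0, "claw": 0.276}, {"delta_pos": [41, -3.9, 0], "turn": 0, "claw": 0.276}, {"delta_pos": [41, -3.9, 0], "turn": 0, "claw": 0.276}, {"delta_pos": [39, -3.8, 0], "turn": 0, "claw": 0.276}, {"delta_pos": [0, 0, 50], "turn": 0, "claw": 0.276}, {"delta_pos": [0, 0, 60], "turn": 0, "claw": 0.276}, {"delta_pos": [0, 0, 40], "turn": 0, "claw": 0.276}, {"delta_pos": [0, 0, 0], "turn": 0, "claw": 0.276}, {"delta_pos": [0, 0, 0], "turn": 0, "claw": 0.276}])

```text
time_s: 30.95
tcp_pos: [0.431, -0.3188, 0.1016]
ee_rot: [[-0.196, -0.981, 0.002], [-0.981, 0.196, -0.002], [0.001, -0.003, -1.0]]
wrist_force: [-0.3, 0.3, 0.9]
gripper_width: 0.273
gripper_force: 0.0
```

```bash
python3 go.py .4286 -.318 .034;python3 bx.py
```

```text
t 30.95 tcp [ 0.431  -0.3188  0.1016] yaw of tool y 168.67 j [-19.  20. -22.   0. -48.   8.] w 0.273 F [-0.3  0.3  0.9]
delta tool mm [-0.4  2.7 67.6]
box frame -0.026525056796484113 -0.06648329830816313 0.10161101362107247 [-0.28542519  0.28681666  0.89919404]
```

Call:
drive_tool(moves=[{"delta_pos": [-0.4, 2.7, 0], "turn": 0, "claw": 0.276}, {"delta_pos": [0, 0, 25], "turn": 0, "claw": 0.276}, {"delta_pos": [0, 0, 20], "turn": 0, "claw": 0.276}, {"delta_pos": [0, 0, 0], "turn": 0, "claw": 0.276}])

```text
time_s: 31.45
tcp_pos: [0.4268, -0.317, 0.0552]
ee_rot: [[-0.196, -0.981, -0.001], [-0.981, 0.196, 0.0], [-0.0, 0.001, -1.0]]
wrist_force: [0.1, 0.4, -0.8]
gripper_width: 0.276
gripper_force: 0.0
```

```bash
python3 bx.py
```

```text
box frame -0.030992173651945076 -0.06524341668150714 0.05517275901386659 [ 0.06837139  0.39229306 -0.81174029]
```

Call:
drive_tool(moves=[{"delta_pos": [0, -1.8, 0], "turn": 0, "claw": 0.276}, {"delta_pos": [0, 0, 7], "turn": 0, "claw": 0.276}, {"delta_pos": [0, 0, 7], "turn": 0, "claw": 0.276}, {"delta_pos": [0, 0, 8], "turn": 0, "claw": 0.276}, {"delta_pos": [0, 0, 0], "turn": 0, "claw": 0.276}])

```text
time_s: 32.08
tcp_pos: [0.4282, -0.3173, 0.032]
ee_rot: [[-0.196, -0.981, -0.002], [-0.981, 0.196, 0.001], [-0.0, 0.002, -1.0]]
wrist_force: [0.1, -0.0, -0.5]
gripper_width: 0.278
gripper_force: 0.0
```

```bash
python3 bx.py
```

```text
box frame -0.029581543431344535 -0.06534356255368656 0.03199437373282714 [ 0.12285544 -0.03947219 -0.54115994]
```

Call:
drive_tool(moves=[{"delta_pos": [0, 0, 0], "turn": 0, "claw": 0.1}, {"delta_pos": [0, 0, 0], "turn": 0, "claw": 0}, {"delta_pos": [0, 0, 0], "turn": 0, "claw": 0}, {"delta_pos": [0, 0, 0], "turn": 0, "claw": 0}])

```text
time_s: 32.58
tcp_pos: [0.429, -0.3175, 0.0331]
ee_rot: [[-0.196, -0.981, 0.0], [-0.981, 0.196, -0.0], [0.0, -0.0, -1.0]]
wrist_force: [0.5, -0.9, 0.5]
gripper_width: 0.178
gripper_force: 29.9
```

Width 15.5 mm at 30 N: the handle is held. Lifting.

Call:
drive_tool(moves=[{"delta_pos": [0, 0, -6], "turn": 0, "claw": 0}, {"delta_pos": [0, 0, -12], "turn": 0, "claw": 0}, {"delta_pos": [0, 0, -20], "turn": 0, "claw": 0}, {"delta_pos": [0, 0, -30], "turn": 0, "claw": 0}, {"delta_pos": [0, 0, -35], "turn": 0, "claw": 0}, {"delta_pos": [0, 0, -40], "turn": 0, "claw": 0}, {"delta_pos": [0, 0, -40], "turn": 0, "claw": 0}, {"delta_pos": [0, 0, -30], "turn": 0, "claw": 0}, {"delta_pos": [0, 0, -20], "turn": 0, "claw": 0}, {"delta_pos": [0, 0, 0], "turn": 0, "claw": 0}])

```text
time_s: 33.83
tcp_pos: [0.4294, -0.3178, 0.2684]
ee_rot: [[-0.196, -0.981, 0.005], [-0.981, 0.196, -0.002], [0.001, -0.005, -1.0]]
wrist_force: [-0.0, -0.1, 0.1]
gripper_width: 0.184
gripper_force: 29.9
```

```bash
python3 - <<'E'
from h import *
c=cap('top','top6.png'); np.save('top6.npy',cloud(c))
d=cap('side','side6.png'); np.save('side6.npy',cloud(d))
s=monitor.sense(); t=np.array(s['tcp_pos']);R=np.array(s['ee_rot']); P=cloud(d); L=(P-t)@R; sat=cv2.cvtColor(d['color'],cv2.COLOR_RGB2HSV)[...,1]
w=(L[...,0]>-.17)&(L[...,0]<-.012)&(abs(L[...,1])<.06)&(L[...,2]<.06)&(L[...,2]>-.05)
print(w.sum(),s['wrist_force'],s['gripper_width'])
for a in np.arange(-.17,-.01,.01):
    q=L[w&(L[...,0]>=a)&(L[...,0]<a+.01)]
    if len(q): print(round(a,3),len(q),np.round(np.percentile(q[:,1],[2,98])*1000,1),'z(mm, + down)',np.round(np.percentile(q[:,2],[2,10,98])*1000,1))
b=d['color'][130:380,230:600,::-1]; cv2.imwrite('pics/v6.png',cv2.resize(b,None,fx=2,fy=2))
E
python3 go.py
```

```text
245 [ 0.48807658 -0.39186709 -0.35061621] 0.18119287657886232
-0.15 8 [-8.2  5.3] z(mm, + down) [-6.6 -5.9 -3.2]
-0.14 33 [-11.    5.6] z(mm, + down) [-6.3 -5.9 -2.5]
-0.13 33 [-10.4   6.7] z(mm, + down) [-6.9 -6.4 -3.1]
-0.12 108 [-24.9  21.1] z(mm, + down) [-7.1 -5.7  7.8]
-0.11 55 [-34.7  25.1] z(mm, + down) [-6.5 -5.5 11.3]
-0.1 8 [-37.  -30.4] z(mm, + down) [-5.7 -5.6  2.1]
t 33.925 tcp [ 0.4283 -0.3171  0.2655] yaw of tool y 168.7 j [-19.  11.  -8.  -0. -70.   8.] w 0.181 F [ 0.5 -0.4 -0.4]
```

View pics/v6.png

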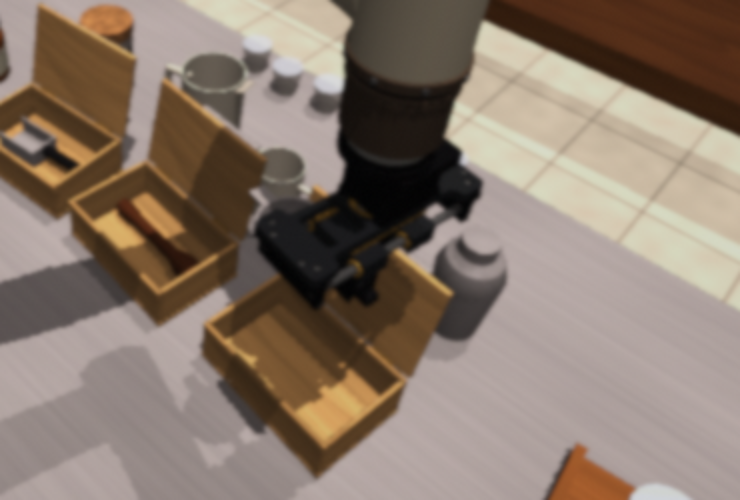

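Box R is empty and the strainer is held level, ear top 6 mm above the TCP and bowl axis about 86 mm from the tool. I'll turn the handle to point away to world +60°, clear of the lids, lip and jug handle, then carry it over.

Call:
drive_tool(moves=[{"delta_pos": [0, 0, 0], "turn": -0.08, "claw": 0}, {"delta_pos": [0, 0, 0], "turn": -0.176, "claw": 0}, {"delta_pos": [0, 0, 0], "turn": -0.176, "claw": 0}, {"delta_pos": [0, 0, 0], "turn": -0.176, "claw": 0}, {"delta_pos": [0, 0, 0], "turn": -0.176, "claw": 0}, {"delta_pos": [0, 0, 0], "turn": -0.176, "claw": 0}, {"delta_pos": [0, 0, 0], "turn": -0.176, "claw": 0}, {"delta_pos": [0, 0, 0], "turn": -0.176, "claw": 0}])

```text
time_s: 34.92
tcp_pos: [0.4282, -0.3171, 0.2643]
ee_rot: [[0.9, -0.435, -0.003], [-0.435, -0.9, 0.001], [-0.003, -0.0, -1.0]]
wrist_force: [0.1, 0.3, -1.0]
gripper_width: 0.18
gripper_force: 29.9
```

Call:
drive_tool(moves=[{"delta_pos": [0, 0, 0], "turn": -0.176, "claw": 0}, {"delta_pos": [0, 0, 0], "turn": -0.176, "claw": 0}, {"delta_pos": [0, 0, 0], "turn": -0.176, "claw": 0}, {"delta_pos": [0, 0, 0], "turn": -0.176, "claw": 0}, {"delta_pos": [0, 0, 0], "turn": -0.176, "claw": 0}, {"delta_pos": [0, 0, 0], "turn": -0.176, "claw": 0}, {"delta_pos": [0, 0, 0], "turn": -0.176, "claw": 0}, {"delta_pos": [0, 0, 0], "turn": -0.176, "claw": 0}, {"delta_pos": [0, 0, 0], "turn": -0.08, "claw": 0}, {"delta_pos": [0, 0, 0], "turn": -0.015, "claw": 0}])

```text
time_s: 36.17
tcp_pos: [0.4283, -0.3171, 0.2646]
ee_rot: [[0.5, 0.866, -0.002], [0.866, -0.5, 0.001], [-0.0, -0.003, -1.0]]
wrist_force: [-0.5, 0.8, -0.8]
gripper_width: 0.181
gripper_force: 29.9
```

```bash
python3 go.py .749 .180 .27; python3 -c "
from h import *
print(monitor.sense()['ee_rot'])"
```

```text
t 36.175 tcp [ 0.4283 -0.3171  0.2646] yaw of tool y -30.02 j [-19.  11.  -8.  -0. -70. 169.] w 0.181 F [-0.5  0.8 -0.8]
delta tool mm [590.9  29.   -5.5]
[[ 5.00322524e-01  8.65835612e-01 -2.46260280e-03]
 [ 8.65839111e-01 -5.00320754e-01  1.33309297e-03]
 [-7.78519232e-05 -2.79919426e-03 -9.99996079e-01]]
```

Call:
drive_tool(moves=[{"delta_pos": [20, 1, -1], "turn": 0, "claw": 0}, {"delta_pos": [40, 2, -1], "turn": 0, "claw": 0}, {"delta_pos": [45, 2.2, -1], "turn": 0, "claw": 0}, {"delta_pos": [45, 2.2, -1], "turn": 0, "claw": 0}, {"delta_pos": [45, 2.2, -1], "turn": 0, "claw": 0}, {"delta_pos": [45, 2.2, 0], "turn": 0, "claw": 0}, {"delta_pos": [45, 2.2, 0], "turn": 0, "claw": 0}, {"delta_pos": [45, 2.2, 0], "turn": 0, "claw": 0}, {"delta_pos": [45, 2.2, 0], "turn": 0, "claw": 0}, {"delta_pos": [45, 2.2, 0], "turn": 0, "claw": 0}, {"delta_pos": [40, 2, 0], "turn": 0, "claw": 0}, {"delta_pos": [40, 2, 0], "turn": 0, "claw": 0}])

```text
time_s: 37.67
tcp_pos: [0.7005, 0.1044, 0.2697]
ee_rot: [[0.501, 0.865, -0.002], [0.865, -0.501, -0.0], [-0.001, -0.001, -1.0]]
wrist_force: [-0.2, -0.2, -0.5]
gripper_width: 0.177
gripper_force: 29.9
```

Call:
drive_tool(moves=[{"delta_pos": [40, 2, 0], "turn": 0, "claw": 0}, {"delta_pos": [30, 2, 0], "turn": 0, "claw": 0}, {"delta_pos": [20, 1, 0], "turn": 0, "claw": 0}, {"delta_pos": [0, 0, 0], "turn": 0, "claw": 0}, {"delta_pos": [0, 0, 0], "turn": 0, "claw": 0}])

```text
time_s: 38.3
tcp_pos: [0.7492, 0.1781, 0.2702]
ee_rot: [[0.501, 0.866, -0.001], [0.866, -0.501, -0.001], [-0.001, -0.001, -1.0]]
wrist_force: [-1.2, 0.5, -0.6]
gripper_width: 0.18
gripper_force: 29.9
```

```bash
python3 go.py .749 .180 .27; cat > ov.py <<'E'
import sys
from h import *
tag=sys.argv[1]; s=monitor.sense(); t=np.array(s['tcp_pos']);R=np.array(s['ee_rot'])
for n in('side','top'):
    d=cap(n,n+tag+'.png'); P=cloud(d); np.save(n+tag+'.npy',P); L=(P-t)@R
    w=(L[...,0]>-.16)&(L[...,0]<-.02)&(abs(L[...,1])<.05)&(L[...,2]<.035)&(L[...,2]>-.02)
    q=L[w]; print(n,len(q))
    for a in np.arange(-.16,-.02,.01):
        k=q[(q[:,0]>=a)&(q[:,0]<a+.01)]
        if len(k)>3: print('  ',round(a,3),len(k),np.round(np.percentile(k[:,1],[2,98])*1000,1),'z',np.round(np.percentile(k[:,2],[3,15])*1000,1),'minx',round(k[:,0].min()*1000,1))
E
python3 ov.py 7
```

```text
t 38.3 tcp [0.7492 0.1781 0.2702] yaw of tool y -30.05 j [ 25.  36.  31.   0. -85. 125.] w 0.18 F [-1.2  0.5 -0.6]
delta tool mm [ 1.6 -1.1  0.2]
side 530
   -0.15 16 [-8.1  8.2] z [-5.5 -4.9] minx -147.2
   -0.14 14 [-8.3  8.2] z [-5.5 -5. ] minx -139.7
   -0.13 32 [-15.2  18. ] z [-5.7 -4.7] minx -130.0
   -0.12 64 [-27.3  27. ] z [-5.6 -3. ] minx -119.8
   -0.11 39 [-32.   34.6] z [-4.3 -2.8] minx -109.9
   -0.1 16 [-34.7  36. ] z [-4.4 -4. ] minx -98.8
   -0.09 25 [-35.8  36.9] z [-5.  -3.5] minx -89.9
   -0.08 59 [-31.2  35.9] z [-4.6 -2.8] minx -79.7
   -0.07 127 [-25.1  28.7] z [-4.7  2. ] minx -70.0
   -0.06 93 [-17.1  20.6] z [-5.  -3.8] minx -59.9
   -0.05 12 [-3.9  6.1] z [-5.4 -4.9] minx -49.9
   -0.04 8 [-3.4  5.9] z [-8.  -6.7] minx -39.0
   -0.03 25 [-6.6  8.1] z [-13.2 -11.5] minx -29.8
top 1224
   -0.15 17 [-9.1  6.4] z [-7.7 -7.4] minx -143.8
   -0.14 46 [-10.5   6.2] z [-8.2 -8. ] minx -139.9
   -0.13 47 [-11.4   9.5] z [-9.  -8.3] minx -129.7
   -0.12 78 [-27.   22.2] z [-9.3 -7.7] minx -120.0
   -0.11 126 [-32.9  29.3] z [-7.8 -6.5] minx -110.0
   -0.1 155 [-36.   33.4] z [-8.   0.1] minx -100.0
   -0.09 176 [-36.7  34.1] z [-8.  -0.7] minx -90.0
   -0.08 176 [-35.2  31.9] z [-8.1 -0.4] minx -80.0
   -0.07 173 [-31.1  27.2] z [-8.  -3.7] minx -70.0
   -0.06 140 [-22.   19.6] z [-9.2 -7.3] minx -59.9
   -0.05 27 [-5.5  4.4] z [-8.5 -8. ] minx -49.9
   -0.04 25 [-5.9  4. ] z [-9.4 -8.1] minx -39.5
   -0.03 38 [-8.4  5.9] z [-16.  -15.6] minx -29.8
```

```bash
python3 - <<'E'
import numpy as np
from scipy.optimize import least_squares
for n in('side0','side5','top0','top5'):
    P=np.load(n+'.npy').reshape(-1,3); c=np.array([.7058,.1062])
    q=P[np.isfinite(P).all(1)]; d=np.hypot(*(q[:,:2]-c).T); q=q[(d<.056)&(d>.036)&(q[:,2]>.119)&(q[:,2]<.14)]
    f=lambda p:np.hypot(*(q[:,:2]-p[:2]).T)-.0465
    r=least_squares(f,c,loss='soft_l1',f_scale=.001).x
    print(n,len(q),r.round(4),np.percentile(q[:,2],[50,90,97]).round(4))
E
```

```text
side0 242 [0.7065 0.1026] [0.1261 0.13   0.1308]
side5 59 [0.7082 0.1021] [0.1253 0.1293 0.1302]
top0 273 [0.7057 0.1057] [0.13   0.1331 0.1343]
top5 273 [0.7057 0.1057] [0.1298 0.1333 0.1342]
```

Call:
drive_tool(moves=[{"delta_pos": [1.9, 0, 20], "turn": 0, "claw": 0}, {"delta_pos": [0, 0, 35], "turn": 0, "claw": 0}, {"delta_pos": [0, 0, 30], "turn": 0, "claw": 0}, {"delta_pos": [0, 0, 10], "turn": 0, "claw": 0}, {"delta_pos": [0, 0, 0], "turn": 0, "claw": 0}, {"delta_pos": [0, 0, 0], "turn": 0, "claw": 0}])

```text
time_s: 39.15
tcp_pos: [0.7514, 0.1803, 0.1782]
ee_rot: [[0.5, 0.866, 0.003], [0.866, -0.5, 0.001], [0.002, 0.003, -1.0]]
wrist_force: [0.3, -0.2, -1.2]
gripper_width: 0.18
gripper_force: 29.9
```

```bash
python3 go.py .7502 .1797 .1282
```

```text
t 39.15 tcp [0.7514 0.1803 0.1782] yaw of tool y -30.01 j [ 25.  38.  22.   0. -73. 125.] w 0.18 F [ 0.3 -0.2 -1.2]
delta tool mm [-1.2 -0.9 50. ]
```

Call:
drive_tool(moves=[{"delta_pos": [-0.6, -0.4, 10], "turn": 0, "claw": 0}, {"delta_pos": [0, 0, 12], "turn": 0, "claw": 0}, {"delta_pos": [0, 0, 10], "turn": 0, "claw": 0}, {"delta_pos": [0, 0, 6], "turn": 0, "claw": 0}, {"delta_pos": [0, 0, 3], "turn": 0, "claw": 0}, {"delta_pos": [0, 0, 2], "turn": 0, "claw": 0}, {"delta_pos": [0, 0, 2], "turn": 0, "claw": 0}, {"delta_pos": [0, 0, 0], "turn": 0, "claw": 0}])

```text
time_s: 40.15
tcp_pos: [0.7498, 0.18, 0.131]
ee_rot: [[0.5, 0.866, 0.0], [0.866, -0.5, 0.0], [0.0, 0.0, -1.0]]
wrist_force: [-0.3, 0.3, 0.3]
gripper_width: 0.18
gripper_force: 29.9
```

```bash
python3 go.py .7502 .1797 .1282; python3 ov.py 8 | head -16; python3 -c "
import cv2
a=cv2.imread('pics/side8.png')[110:260,270:450];b=cv2.imread('pics/top8.png')[90:240,230:400]
cv2.imwrite('pics/v8.png',cv2.hconcat([cv2.resize(a,(400,380)),cv2.resize(b,(400,380))]))"
```

```text
t 40.15 tcp [0.7498 0.18   0.131 ] yaw of tool y -30.01 j [ 25.  40.  18.  -0. -68. 125.] w 0.18 F [-0.3  0.3  0.3]
delta tool mm [-0.1  0.5  2.8]
side 832
   -0.15 14 [-7.5 22.2] z [-5.7 -5. ] minx -146.9
   -0.14 131 [-19.3  38.1] z [-5.2  0.6] minx -139.8
   -0.13 110 [-31.7  43.3] z [-4.5 -2.5] minx -130.0
   -0.12 74 [-40.5  41.9] z [-4.4 -2.3] minx -119.9
   -0.11 33 [-44.4  43.9] z [-3.7 -2.1] minx -109.4
   -0.1 31 [-46.   47.1] z [-6.7 -1.7] minx -100.0
   -0.09 57 [-46.1  46.2] z [-3.8  1.8] minx -89.5
   -0.08 80 [-42.7  46.4] z [-3.2  1.3] minx -80.0
   -0.07 132 [-37.6  41.1] z [-3.8  0.1] minx -70.0
   -0.06 97 [-32.2  30.6] z [-4.5 -2.2] minx -59.9
   -0.05 28 [-47.4  24.4] z [-4.5 -2.8] minx -49.2
   -0.04 21 [-49.7   6.2] z [-4.7 -3.2] minx -39.5
   -0.03 24 [-48.7   8.3] z [-13.2 -12. ] minx -29.7
top 1320
   -0.15 13 [-10.3   6.1] z [-7.7 -7.1] minx -143.2
```

View pics/v8.png

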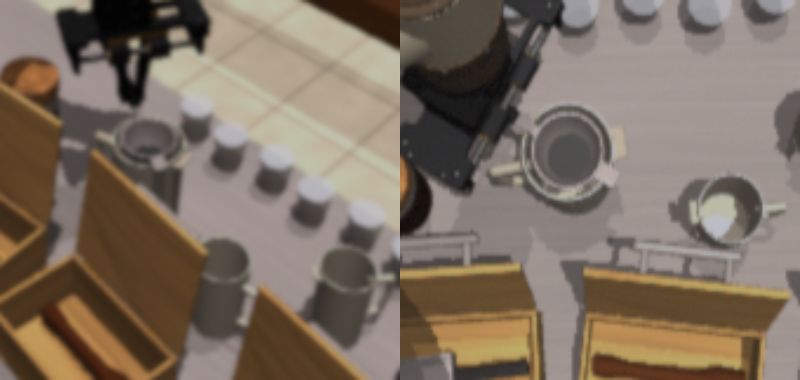

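The bowl sits centred in the big jug's mouth (top crop 568,152), ear over the rim at (608,176). Lowering gently.

Call:
drive_tool(moves=[{"delta_pos": [0, 0, 1], "turn": 0, "claw": 0}, {"delta_pos": [0, 0, 0.7], "turn": 0, "claw": 0}, {"delta_pos": [0, 0, 0], "turn": 0, "claw": 0}])

```text
time_s: 40.62
tcp_pos: [0.7498, 0.1799, 0.1293]
ee_rot: [[0.5, 0.866, 0.0], [0.866, -0.5, -0.0], [-0.0, 0.0, -1.0]]
wrist_force: [0.3, 0.2, -0.1]
gripper_width: 0.178
gripper_force: 29.9
```

Call:
drive_tool(moves=[{"delta_pos": [0, 0, 0.7], "turn": 0, "claw": 0}, {"delta_pos": [0, 0, 0], "turn": 0, "claw": 0}])

```text
time_s: 40.88
tcp_pos: [0.7499, 0.1799, 0.129]
ee_rot: [[0.5, 0.866, 0.0], [0.866, -0.5, -0.0], [0.0, 0.0, -1.0]]
wrist_force: [-0.9, 0.3, 2.0]
gripper_width: 0.181
gripper_force: 29.9
```

Call:
drive_tool(moves=[{"delta_pos": [0, 0, 0.7], "turn": 0, "claw": 0}, {"delta_pos": [0, 0, 0], "turn": 0, "claw": 0}])

```text
time_s: 41.12
tcp_pos: [0.7501, 0.1801, 0.1288]
ee_rot: [[0.5, 0.866, 0.001], [0.866, -0.5, 0.0], [0.001, 0.001, -1.0]]
wrist_force: [-0.2, 0.7, 4.6]
gripper_width: 0.182
gripper_force: 29.9
```

Contact felt (2 to 4.6 N). Releasing.

Call:
drive_tool(moves=[{"delta_pos": [0, 0, -0.4], "turn": 0, "claw": 0}, {"delta_pos": [0, 0, 0], "turn": 0, "claw": 0.2}, {"delta_pos": [0, 0, 0], "turn": 0, "claw": 0.25}, {"delta_pos": [0, 0, 0], "turn": 0, "claw": 0.35}, {"delta_pos": [0, 0, 0], "turn": 0, "claw": 0.4}, {"delta_pos": [0, 0, -8], "turn": 0, "claw": 0.4}, {"delta_pos": [0, 0, -20], "turn": 0, "claw": 0.4}, {"delta_pos": [0, 0, -40], "turn": 0, "claw": 0.4}, {"delta_pos": [0, 0, -50], "turn": 0, "claw": 0.4}, {"delta_pos": [0, 40, 0], "turn": 0, "claw": 0.4}, {"delta_pos": [0, 0, 0], "turn": 0, "claw": 0.4}])

```text
time_s: 42.5
tcp_pos: [0.7858, 0.1585, 0.2462]
ee_rot: [[0.502, 0.865, 0.001], [0.865, -0.502, 0.001], [0.001, 0.0, -1.0]]
wrist_force: [0.0, 0.4, -1.0]
gripper_width: 0.398
gripper_force: 0.0
```

```bash
python3 go.py; python3 - <<'E'
from h import *
from scipy.optimize import least_squares
for n in('side','top'):
    d=cap(n,n+'9.png'); P=cloud(d); h=np.array([.5,.866]); k=np.array([.866,-.5]); L=P[...,:2]-np.array([.7058,.1048]); X=L@h; Y=L@k; Z=P[...,2]
    for nm,w in dict(ear=(X<-.051)&(X>-.058)&(abs(Y)<.006),neck=(X>.05)&(X<.059)&(abs(Y)<.0035),handle=(X>.065)&(X<.108)&(abs(Y)<.005)).items():
        w&=(Z>.12)&(Z<.16); print(n,nm,w.sum(),np.nanmedian(Z[w]).round(4) if w.any() else None)
    q=P.reshape(-1,3); q=q[np.isfinite(q).all(1)]; r=np.hypot(q[:,0]-.706,q[:,1]-.105); q=q[(r<.056)&(r>.041)&(q[:,2]>.119)&(q[:,2]<.14)]
    print('jug',least_squares(lambda p:np.hypot(*(q[:,:2]-p).T)-.0465,[.706,.105],loss='soft_l1',f_scale=.001).x.round(4))
    cv2.imwrite(f'pics/{n}9.png',d['color'][:,:,::-1])
a=cv2.imread('pics/side9.png')[110:260,270:450];b=cv2.imread('pics/top9.png')[90:240,230:400]
cv2.imwrite('pics/v9.png',cv2.hconcat([cv2.resize(a,(400,380)),cv2.resize(b,(400,380))]))
E
```

```text
t 42.5 tcp [0.7858 0.1585 0.2462] yaw of tool y -30.15 j [ 23.  40.  35.  -0. -85. 127.] w 0.398 F [ 0.   0.4 -1. ]
side ear 9 0.1343
side neck 7 0.134
side handle 32 0.1415
jug [0.7071 0.103 ]
top ear 13 0.1361
top neck 13 0.136
top handle 74 0.144
jug [0.7056 0.1053]
```

View pics/v9.png

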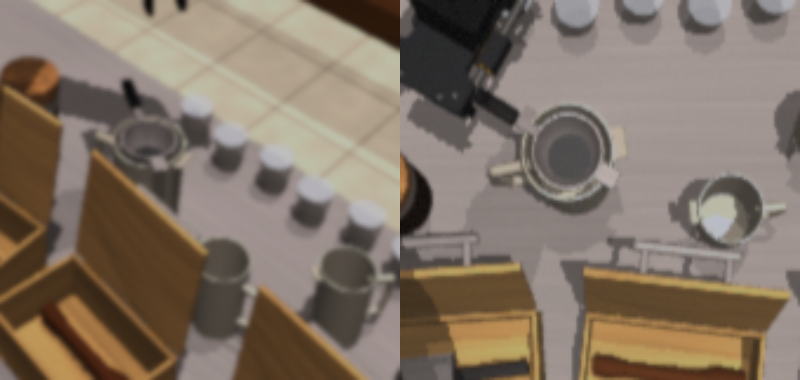

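The strainer lies level, with ear and neck both at 0.134 m in the side view. The jug has not moved and the gripper is well clear, so I'm handing in.

```bash
python3 -c "
from h import *
print(ticket.finish_job())"
```

```text
the job is handed in; nothing more can be done
None
```

The job is handed in: the strainer was in the third box I opened and now lies level across the white jug's mouth, bowl inside; the jug did not move, the other tools are still in their boxes, and it took about 43 s.

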